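# Load the tub dryer and start it with the square key

### The arm

A 7-joint arm with a two-finger parallel gripper is mounted at the origin on the work surface. World frame = base frame: x ahead of the robot, y to its left, z up, the work surface at z = 0. Lengths are in m, angles in rad, forces in N, time in s.
With the tool pointing down it reaches from about 0.35 to 0.9 m from the base axis. Payload 8.1 kg.
Tool frame: the origin (TCP) lies between the finger pads; the fingertips stand 11 mm ahead of it and the grasp point (between the pads) lies 8 mm behind it (env.tip_reach is the distance from the TCP to the fingertips, in m); z points along the fingers, y is the line along which they close (so a half turn about z gives the same grasp; the last joint's range is limited). The gripper opens to 92 mm and grips with 3 to 60 N. Pads are 19 mm wide; open, the fingers measure 130 mm over their backs; the gripper's body (75 mm by 190 mm) begins 47 mm behind the grasp point.
Start: joints at [1.018, 0.434, 0.025, 1.573, -0.012, 1.134, -0.075], TCP at [0.272, -0.563, 0.204] pointing down, gripper open.
Joint ranges: [-2.62, 2.62], [-0.44, 2.09], [-1.27, 1.32], [0.08, 2.57], [-1.32, 4.46], [0.12, 2], [-2.74, 2.74]. Speed limits (rad/s): [2.22, 2.22, 3.01, 3.01, 3.14, 3.14, 3.14].

### API

Orientations are given as [roll, pitch, yaw] about the fixed x, y, z axes, in that order (R = Rz(yaw) Ry(pitch) Rx(roll)).
In Python, from plant import env gives the robot as it stands. The module is installed in compiled form; this text tells all that it offers.
- The arm moves only by the tool drive_tool, never from a script. Its argument "increments" is text: rows parted by semicolons, each of 4 numbers parted by spaces: the shift along the tool's x, y, z in cm, then the turn about the tool's z in degrees. In form: x y z twist; .... A call has 1 to 5 rows; each row shifts and turns the commanded pose from where the row before left it, along the tool's axes as they then stand; what a row does not reach is not made up. A row lasts 1/12 s, in which the tool goes at most 41.7 mm and 7.16 degrees, less where a joint would pass 70% of its speed; a pose out of reach is approached as far as the arm can. A call is refused whole if a number of a shift passes 4.17 or a number of a turn 7.16, either way. A call with a gripper value outside its range is refused whole. "fingers" is the opening, from -1 (shut) to 1 (fully open), set as the call begins (left out, the last holds). The fingers move at their own pace and stop on an object; "squeeze" is the grip in N (left out, the last holds). Time passes only in rows, so rows that do not move let the fingers close. It gives the time, the measured TCP pose, the force, the opening and the grip force at its end, in the units of the state.
- env.observe(): the state, without advancing time (a new reading comes with each control period).
- env.camera(name): name is "scene" or "top" or "wrist"; returns a dict with "color" (420x560x3 uint8, blue, green, red), "z_map" (420x560 float32, m along the optical axis (not along the pixel's ray), 0 where there is no reading), "fovy" (degrees; the focal length in pixels is half the picture's height over the tangent of half this angle, whatever the lens; pixels are square), "cx", "cy" (the principal point, pixels), "eye" and "orientation" of the camera in the world; the wrist camera has in their place "T_tool_cam" (4x4, takes a point from camera to tool coordinates, whose origin is the TCP and whose axes are the flange's). Camera axes: x right, y up, looking along -z (the intrinsics and any distortion apply to the point x, -y, -z); pixel columns grow to the right and rows downward; lengths in m; the calibration is good to about 2 mm. A picture is of the moment at which its call begins: read the wrist's pose just before it.
- env.sign_off(): hands the job in; it is judged then, once.
The state is a dict: "clock": time; "joint_positions": joint angles; "qd": joint speeds; "tau": joint torques, N m; "eef_pos": TCP position; "tool_rot": TCP orientation; "ft_force": force on the tool from outside, world axes, zero at the start; "torque": the same for the moment, N m; "opening": opening from 0.0 (shut) to 1.0 (fully open); "grip_force": force on a finger pad.
Only numpy, scipy, OpenCV 4.12 (cv2) and the standard library are available. Lean on these libraries where they do the work, as an engineer would, in place of code of your own. Each camera call takes 0.05 s, during which the arm holds its last target. There are 200 camera calls.

### The job

Put every washed tub that is lying on the table upside down over a peg of the drying rack, one tub to a peg and fully down. Then take the square key from its holder, push it into the brass lock and turn it clockwise to on (as far as it goes), then slide the dust cover fully aside, press the green start button, and slide the cover fully shut again. Last, pull the key out, leaving the lock on, and stand it back down in its holder; leave the jar, bowl and cup where they are.

Things in the scene. Friction and masses are not known exactly. Their poses are not given: they have to be found in the camera images.
- tub_a: Yellow square plastic food tub, outside 56 x 56 mm, 95 mm long, 3 mm walls, one end closed, 85 to 170 g. Starts lying on a flat side. Origin: centre of the outside of the closed end (28 mm above the table as it lies); its x axis points along the tub's middle towards the open mouth (down when upside down). May be absent (None).
- tub_b: Blue square plastic food tub, outside 56 x 56 mm, 95 mm long, 3 mm walls, one end closed, 85 to 170 g. Starts lying on a flat side. Origin: centre of the outside of the closed end (28 mm above the table as it lies); its x axis points along the tub's middle towards the open mouth (down when upside down). May be absent (None).
- tub_c: Red square plastic food tub, outside 56 x 56 mm, 95 mm long, 3 mm walls, one end closed, 85 to 170 g. Starts lying on a flat side. Origin: centre of the outside of the closed end (28 mm above the table as it lies); its x axis points along the tub's middle towards the open mouth (down when upside down). May be absent (None).
- rack: Fixed white drying rack: plate 90 mm (x) x 340 mm (y), 12 mm thick, with three grey pegs in a row along its y axis, 125 mm apart. Origin: centre of its underside, on the table. A tub fully down over a peg rests its rim on the plate, so its closed end is 107 mm above the table.
- key: T-shaped key, 90 g: steel shank 14 x 14 mm square with a 10 x 10 x 5 mm nose at the foot, and across its top a red bar handle 50 mm long (key's x axis), 14 mm thick (y), from 55 to 77 mm above the foot. Origin: centre of the foot; z points up from foot to handle. Stands in the holder at the start.
- holder_seat (a point): Centre of the bottom of the square hole in the blue key holder, a fixed block 50 x 50 x 35 mm high. Hole 17 mm square, 28 mm deep, its bottom 7 mm above the table; its sides lie along this point's x and y axes. The foot of the parked key stands here.
- panel: Fixed white control box of the dryer, 110 mm (x) x 245 mm (y, from -115 to +130 mm), top 55 mm above the table. On its top along y: button at 0, brass lock at +95 mm. Origin: underside, below the button.
- lock_mouth (a point): Centre of the mouth of the square socket in the brass lock, 4 mm below the top of the control box, in a 46 mm square recess. Socket 15.5 mm square, 22 mm deep; its sides lie along this point's x and y axes, which turn with the lock; z is up.
- lock (a joint): Angle of the lock, rad: 0 locked, 1.2 fully turned on (the stop), growing clockwise as seen from above. Starts between 0 and 0.2 and stays where it is left; turns with about 0.06 N m. The key has about 0.1 rad of play in the socket. A black line on the brass points to a red dot when locked and to a green dot when on.
- cover (a joint): Travel of the grey dust cover over the start button, m: 0 closed, 0.075 fully open, sliding towards the control box's -y (away from the lock). Slides with about 1.5 N and stays where it is left; starts within 0.006 of closed.
- cover_knob (a point): Centre of the top of the black square knob (18 x 18 mm, 26 mm high) on the dust cover, which is a tunnel 68 mm (x) x 60 mm (y), its roof 22 mm above the box's top. Axes as the control box's; it slides with the cover.
- start (a joint): Travel of the green start button, m: 0 out, 0.006 fully down, which takes about 5 N; it springs back.
- button_top (a point): Centre of the top face of the round green start button (28 mm across), 14 mm above the top of the control box, under the closed dust cover.
- jar: Bystander: closed jar 68 mm across, 110 mm high. Origin: centre of its underside.
- bowl: Bystander: white bowl 100 mm across, 50 mm high. Origin: centre of its underside.
- cup: Bystander: blue cup 70 mm across, 85 mm high. Origin: centre of its underside.
- peg0 (a point): Foot of a peg of the rack, on its axis at the plate's top, 12 mm above the table. The peg is 22 mm thick and 75 mm tall, with a tapered tip.
- peg1 (a point): Foot of a peg of the rack, on its axis at the plate's top, 12 mm above the table. The peg is 22 mm thick and 75 mm tall, with a tapered tip.
- peg2 (a point): Foot of a peg of the rack, on its axis at the plate's top, 12 mm above the table. The peg is 22 mm thick and 75 mm tall, with a tapered tip.
There are look-alikes about, which are no part of the job. Several things look just like the tub_a: the one meant starts farthest from the robot's base. Leave any orange look-alike of the tub_b alone.

How it is judged:
On the way, in this order (a step that is already met when the one before it is completed fails the run):
1. every tub that is there is upside down, fully down over a peg (angle between each of tub_a, tub_b, tub_c's own x axis and vertical above 3 rad and z of tub_a in the frame of rack between 0.1 and 0.112 m and (horizontal distance between tub_a and peg0 below 0.024 m or horizontal distance between tub_a and peg1 below 0.024 m or horizontal distance between tub_a and peg2 below 0.024 m) and z of tub_b in the frame of rack between 0.1 and 0.112 m and (horizontal distance between tub_b and peg0 below 0.024 m or horizontal distance between tub_b and peg1 below 0.024 m or horizontal distance between tub_b and peg2 below 0.024 m) and z of tub_c in the frame of rack between 0.1 and 0.112 m and (horizontal distance between tub_c and peg0 below 0.024 m or horizontal distance between tub_c and peg1 below 0.024 m or horizontal distance between tub_c and peg2 below 0.024 m)), for 0.2 s.
2. the key is in the lock and turned to on (value of joint lock above 1.05 rad and horizontal distance between key and lock_mouth below 0.006 m and z of key in the frame of lock_mouth below -0.014 m), for 0.2 s.
3. the dust cover is slid aside (value of joint cover above 0.058 m), for 0.1 s.
4. the start button is pressed (value of joint start above 0.004 m).
5. the dust cover is shut again (value of joint cover below 0.008 m), for 0.1 s.
At the end, for the whole second after the job is handed in: Every tub present is mouth down and fully down over a peg (within 24 mm of its axis, 0.14 rad), at rest; lock beyond 1.05 rad; cover within 8 mm of shut, button out; key at rest in its holder (within 8 mm, foot within 6 mm of the bottom, tilt under 0.2 rad) (all of step 1 and value of joint lock above 1.05 rad and value of joint cover below 0.008 m and value of joint start below 0.002 m and horizontal distance between key and holder_seat below 0.008 m and z of key in the frame of holder_seat below 0.006 m and angle between key's own z axis and vertical below 0.2 rad and linear speed of each of key, tub_a, tub_b, tub_c below 0.02 m/s); the robot touches nothing.
It fails at once if the jar is moved more than 30 mm (distance of jar from where it was at the start of the episode above 0.03 m).
It fails at once if the bowl is moved more than 30 mm (distance of bowl from where it was at the start of the episode above 0.03 m).
It fails at once if the cup is moved more than 30 mm (distance of cup from where it was at the start of the episode above 0.03 m).
Of tub_a, tub_b, tub_c only 2 to 3 are there at a start; the rules pass over those that are not, and their reading is None.
At some moment in a run one of tub_a, tub_b, tub_c may be knocked a few centimetres aside while the robot is not near it.
It also fails if it takes over 210 s, if anything falls off the work surface, if the arm or the gripper's body presses on something with over 40 N, if the wrist force passes 120 N, or if a joint passes its speed limit or range.

## Working session

There is one attempt and no reset: what is moved stays moved. The work goes in short steps, Python scripts to look and compute and a tool call to move; the robot and the scene stay as the last step left them, time stands still between calls to the robot, and variables do not carry over. Pictures are saved under pics/ and viewed, at most 14 in all, crops included, and the job is handed in when it is done.

Besides the shell and the picture viewer there is one more tool, called after "Emit:" as name(argument=value, ...), one argument or row to a line, values as JSON. drive_tool: Moves the arm, as the interface text tells. Its arguments: {"type":"object","properties":{"increments":{"type":"string"},"fingers":{"type":"number"},"squeeze":{"type":"number"}},"required":["increments"]}

```bash
mkdir -p pics
cat > h.py <<'E'
import numpy as np, cv2
from scipy.spatial.transform import Rotation as R
from plant import env
def cam(name):
    o=env.observe(); c=env.camera(name)
    H,W=c['z_map'].shape; f=H/2/np.tan(np.radians(c['fovy'])/2)
    v,u=np.mgrid[:H,:W]; z=c['z_map'].astype(float)
    P=np.stack([(u-c['cx'])/f*z,-(v-c['cy'])/f*z,-z],-1)
    if 'eye' in c:
        q=np.array(c['orientation'],float)
        M=q if q.shape==(3,3) else (R.from_euler('xyz',q).as_matrix() if q.size==3 else R.from_quat(q).as_matrix())
        P=P@M.T+np.array(c['eye'])
    else:
        T=np.array(c['T_tool_cam']); P=P@T[:3,:3].T+T[:3,3]
        q=np.array(o['tool_rot'],float)
        M=R.from_euler('xyz',q).as_matrix() if q.size==3 else q
        P=P@M.T+np.array(o['eef_pos'])
    P[z==0]=np.nan
    return c,P
E
python3 - <<'E'
from h import *
print(env.observe(), env.tip_reach)
for n in ['scene','top']:
    c,P=cam(n); print({k:v for k,v in c.items() if k not in('color','z_map')})
    cv2.imwrite(f'pics/{n}0.png',c['color']); np.save(n+'P.npy',P); np.save(n+'C.npy',c['color'])
    print(np.nanpercentile(P[...,2],[1,10,50,90,99]))
E
```

```text
{'clock': 0.0, 'joint_positions': array([ 1.01841463,  0.43519273,  0.02500161,  1.57412054, -0.01157302,
        1.13396933, -0.07510923]), 'qd': array([ 0.00021377,  0.00052109,  0.00047551,  0.0019531 ,  0.00014651,
       -0.0002239 , -0.00175173]), 'tau': array([-4.68771577e-04, -6.67839932e+01,  9.85440910e-01, -3.14459753e+01,
       -6.02378463e-02,  4.25973732e-02,  1.48578292e-04]), 'eef_pos': array([ 0.27141434, -0.56238463,  0.20355506]), 'tool_rot': array([-3.14005714e+00,  1.76447082e-04,  4.49688007e-01]), 'ft_force': array([-0.30601143, -0.34533838,  1.04885796]), 'torque': array([ 0.00503178, -0.0081758 ,  0.0189903 ]), 'grip_force': 0.0, 'opening': 0.9989006801991663} 0.011
{'fovy': 52.53024537191677, 'cx': 283.0467820012661, 'cy': 212.20085167849368, 'eye': array([1.07983686, 0.68695025, 0.72523302]), 'orientation': array([0.9191208 , 0.02223345, 2.45182752])}
[-0.75261631 -0.53509572  0.00179163  0.18648224  0.41133787]
{'fovy': 42.10352893015085, 'cx': 288.5156642545038, 'cy': 208.53435489721772, 'eye': array([0.29286865, 0.01370724, 1.6417571 ]), 'orientation': array([ 0.17083527,  0.02350485, -1.58439312])}
[-0.75984625 -0.66299029 -0.00217026  0.05074559  0.78064539]
```

View pics/scene0.png

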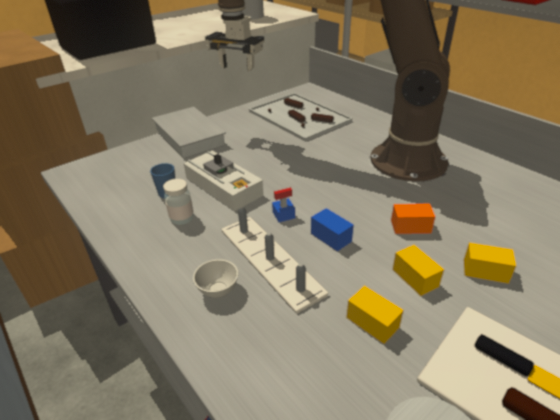

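View pics/top0.png

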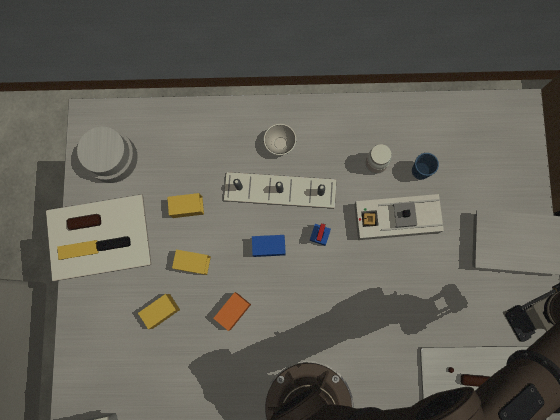

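The scene holds three yellow tubs, in the top view at (185,205), (191,262) and (158,311). The base is near (308,395), so (185,205) is the farthest and is tub_a. Blue tub_b is at (268,245), the orange one at (232,311) is a look-alike, and there is no red tub. Rack pegs are at (237,184), (280,187) and (321,190). The key is at (320,234), the lock at (370,219) and the cover knob at (405,213).

```bash
cat > m.py <<'E'
from h import *
for n in ['top','scene']:
    P=np.load(n+'P.npy'); C=np.load(n+'C.npy'); hsv=cv2.cvtColor(C,cv2.COLOR_BGR2HSV)
    print(n,'table z',[np.round(P[v,u],3) for v,u in ([(120,450),(280,320),(340,250)] if n=='top' else [(300,200),(240,370),(330,310)])])
    for nm,lo,hi in [('yel',(20,150,60),(32,255,255)),('blue',(105,150,50),(125,255,255)),('orange',(3,150,60),(17,255,255)),('red',(0,150,60),(2,255,255)),('red2',(172,150,60),(180,255,255))]:
        m=cv2.inRange(hsv,lo,hi)
        k,l,s,ce=cv2.connectedComponentsWithStats(m)
        for i in range(1,k):
            if s[i,4]<25: continue
            q=P[l==i]; q=q[~np.isnan(q[:,0])]
            if len(q)<10 or abs(q[:,1].mean())>.8: continue
            zt=np.percentile(q[:,2],80); t=q[abs(q[:,2]-zt)<.006]
            r=cv2.minAreaRect((t[:,:2]*1000).astype(np.float32))
            print(nm,ce[i].round(),s[i,4],'zt',zt.round(3),'rect',np.round(r[0],1),np.round(r[1],1),round(r[2],1))
C=np.load('topC.npy')
cv2.imwrite('pics/crop1.png',cv2.resize(C[180:340,130:350],None,fx=3.6,fy=3.6,interpolation=cv2.INTER_CUBIC))
C=np.load('sceneC.npy')
cv2.imwrite('pics/crop2.png',cv2.resize(C[140:350,180:460],None,fx=2.8,fy=2.8,interpolation=cv2.INTER_CUBIC))
E
python3 m.py
```

```text
top table z [array([ 0.851, -0.461, -0.008]), array([ 0.359, -0.042,  0.003]), array([ 0.186,  0.168, -0.007])]
yel [185. 205.] 717 zt 0.057 rect [586.2 358.6] [56.8 95.8] 6.4
yel [ 77. 249.] 496 zt 0.025 rect [459.3 683.6] [ 38.8 120.4] 8.8
yel [191. 262.] 665 zt 0.058 rect [415.8 338.3] [95.1 54.8] 79.1
yel [158. 311.] 764 zt 0.058 rect [275.  430.2] [56.4 95.7] 34.2
blue [320. 235.] 196 zt 0.037 rect [492.9 -44.6] [46.7 49.4] 70.5
blue [268. 245.] 641 zt 0.058 rect [460.8 108.6] [55.1 93.9] 1.9
orange [232. 311.] 696 zt 0.057 rect [272.4 215.9] [56.2 94.6] 49.9
red [320. 232.] 68 zt 0.084 rect [492.6 -44. ] [11.4 48.2] 72.8
scene table z [array([ 0.831,  0.069, -0.001]), array([ 0.394,  0.181, -0.   ]), array([0.702, 0.29 , 0.004])]
yel [239. 183.] 29 zt 0.053 rect [ 538.9 -193.2] [28.6 23.3] 12.2
yel [489. 262.] 1650 zt 0.057 rect [276.8 431. ] [61.9 94.2] 35.0
yel [418. 269.] 1589 zt 0.057 rect [418.7 339. ] [97. 60.] 79.7
yel [374. 314.] 1964 zt 0.057 rect [589.  359.6] [59.5 95.7] 5.7
yel [545. 380.] 601 zt 0.024 rect [466.6 650.5] [42.2 53.9] 7.2
blue [277. 207.] 63 zt 0.038 rect [514.8 -49.4] [49. 17.] 56.3
blue [334. 225.] 695 zt 0.058 rect [465.  111.6] [56.  95.3] 2.2
orange [529.   1.] 88 zt 0.424 rect [-471.5   43.6] [ 52.7 104. ] 42.5
orange [413. 218.] 1205 zt 0.057 rect [274.2 217. ] [61.2 94.8] 48.8
orange [524. 402.] 160 zt 0.043 rect [549.  650.7] [21.9 53.8] 3.9
red [283. 193.] 97 zt 0.085 rect [498.4 -42.4] [17.  43.2] 70.2
```

View pics/crop1.png

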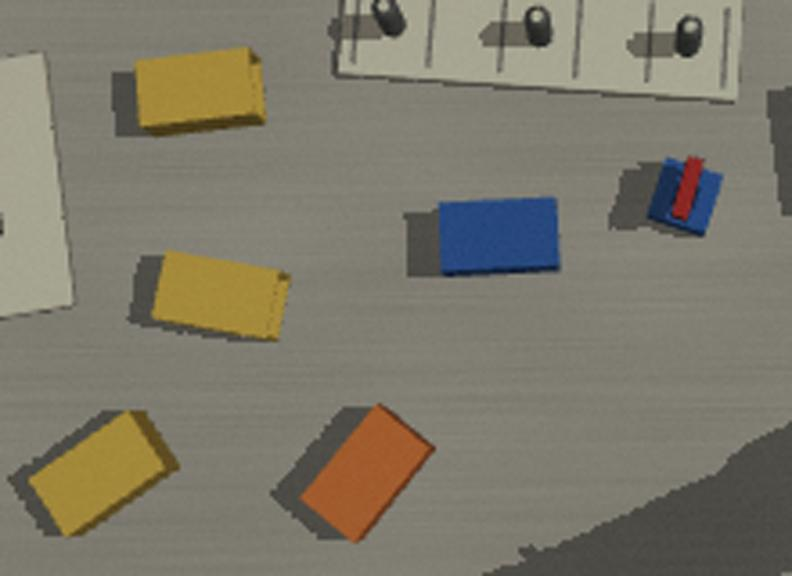

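View pics/crop2.png

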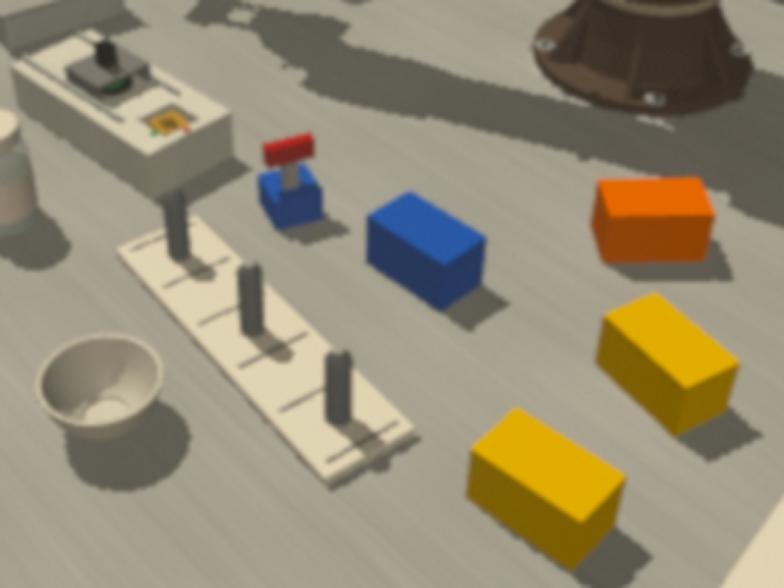

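Crop 1 shows the dark, open end of tub_a (crop 200,90) facing image right (-y), so its closed end is at +y. The second crop shows blue tub_b's +y end as solid, so its mouth faces -y too. tub_a at top (185,205) is confirmed as the farthest yellow tub. The tool only points down, so I'll roll each tub upright over its mouth rim, then regrip it from above.

```bash
cat > m2.py <<'E'
from h import *
def reg(P,x0,x1,y0,y1,z0,z1):
    m=(P[...,0]>x0)&(P[...,0]<x1)&(P[...,1]>y0)&(P[...,1]<y1)&(P[...,2]>z0)&(P[...,2]<z1); return P[m]
for n in ['top','scene']:
    P=np.load(n+'P.npy'); print(n)
    for nm,b in dict(rack=(.54,.75,-.15,.3,.008,.02),peg=(.54,.75,-.15,.3,.07,.1),panel=(.4,.7,-.45,-.12,.05,.061),roof=(.4,.7,-.45,-.12,.07,.084),knob=(.4,.7,-.45,-.12,.092,.12),holder=(.43,.56,-.1,0.02,.03,.042),key=(.43,.56,-.1,0.02,.07,.09)).items():
        q=reg(P,*b)
        if nm=='peg':
            lab=np.round(q[:,1]/.1)
            from scipy.cluster.hierarchy import fcluster,linkage
            l=fcluster(linkage(q),.03,'distance')
            for i in set(l): print('peg',q[l==i].mean(0).round(4),(l==i).sum(),q[l==i][:,2].max().round(3), np.ptp(q[l==i],0).round(3))
        elif len(q)>3:
            r=cv2.minAreaRect((q[:,:2]*1000).astype(np.float32)); print(nm,len(q),np.round(r[0],1),np.round(r[1],1),round(r[2],1),'z',np.median(q[:,2]).round(4))
o=env.observe(); print(o['joint_positions'])
E
python3 m2.py
```

```text
top
rack 2349 [645.7  73.7] [446.7 208.3] 90.0 z 0.0118
peg [0.6435 0.1978 0.08  ] 36 0.09 [0.019 0.021 0.02 ]
peg [ 0.6217 -0.0491  0.0809] 35 0.09 [0.02  0.018 0.018]
peg [0.6321 0.0742 0.0794] 36 0.095 [0.019 0.018 0.025]
panel 2048 [ 592.7 -273. ] [215.6 246.6] 3.8 z 0.0546
roof 541 [ 603.  -292.6] [201. 193.] 89.8 z 0.0771
knob 134 [ 623.3 -259.4] [193.7  43.8] 27.1 z 0.1052
holder 163 [493.4 -44.3] [49.6 50.1] 70.4 z 0.0349
key 85 [493.1 -44.2] [13.8 49.3] 72.7 z 0.082
scene
rack 3239 [632.4  44.9] [408.4 107.5] 81.9 z 0.0131
peg [ 0.6286 -0.0437  0.0795] 58 0.088 [0.022 0.018 0.018]
peg [0.6405 0.0806 0.0796] 67 0.089 [0.019 0.02  0.019]
peg [0.6515 0.204  0.0797] 78 0.089 [0.02  0.021 0.018]
panel 1314 [ 593.7 -273.4] [217.1 250.6] 3.4 z 0.0562
roof 381 [ 603.6 -290.4] [199.2 192.1] 89.9 z 0.0785
knob 94 [ 624.6 -259.9] [190.1  45.1] 27.1 z 0.1056
holder 210 [496.1 -42. ] [55.5 50.9] 69.5 z 0.0359
key 139 [496.6 -41.8] [18.  49.6] 72.0 z 0.0817
[ 1.01838938  0.43517412  0.02497946  1.57399922 -0.01164384  1.13400023
 -0.0751291 ]
```

Twisting to yaw 96.4°, then moving over tub_a.

Emit:
drive_tool(
  increments="0 0 0 -7.06;0 0 0 -7.06;0 0 0 -7.06;0 0 0 -7.06;0 0 0 -7.06",
  fingers=1,
  squeeze=10,
)

```text
clock: 0.52
eef_pos: [0.2716, -0.5626, 0.2039]
tool_rot: [-3.141, -0.0, 1.072]
ft_force: [-0.1, 0.7, -0.1]
opening: 0.998
grip_force: 0.0
```

Emit:
drive_tool(
  increments="0 0 0 -7.06;0 0 0 -7.06;0 0 0 -7.06;0 0 0 -7.06;0 0 0 -7.06",
)

```text
clock: 0.93
eef_pos: [0.2715, -0.5626, 0.2039]
tool_rot: [-3.141, -0.001, 1.688]
ft_force: [0.4, 0.8, 0.3]
opening: 1.003
grip_force: 0.0
```

Emit:
drive_tool(
  increments="3.03 1.39 0 0;3.03 1.39 0 0;3.03 1.39 0 0;3.03 1.39 0 0;3.03 1.39 0 0",
)

```text
clock: 1.35
eef_pos: [0.324, -0.4029, 0.204]
tool_rot: [-3.141, -0.0, 1.682]
ft_force: [-0.1, 0.0, -1.0]
opening: 1.0
grip_force: 0.0
```

Emit:
drive_tool(
  increments="3.03 1.39 0 0;3.03 1.39 0 0;3.03 1.39 0 0;3.03 1.39 0 0;3.03 1.39 0 0",
)

```text
clock: 1.77
eef_pos: [0.3762, -0.2447, 0.2042]
tool_rot: [-3.141, 0.0, 1.682]
ft_force: [-0.0, -0.4, -0.1]
opening: 0.999
grip_force: 0.0
```

```bash
cat >> h.py <<'E'
def to(x,y,z,yawdeg=None):
    "print move from measured pose: tool shift (cm) before twist, and twist"
    o=env.observe(); p=np.array(o['eef_pos']); M=R.from_euler('xyz',o['tool_rot']).as_matrix()
    d=M.T@(np.array([x,y,z])-p)*100; yw=np.degrees(o['tool_rot'][2])
    print('pos',p.round(4),'yaw',yw.round(2),'t',round(o['clock'],1),'q',np.round(o['joint_positions'],2),'F',np.round(o['ft_force'],1))
    print('shift cm',d.round(2),'twist',None if yawdeg is None else round((-(yawdeg-yw)+180)%360-180,2))
E
python3 -c "
from h import *
to(.585,.388,.2,96.4)"
```

```text
pos [ 0.3762 -0.2447  0.2042] yaw 96.35 t 1.8 q [ 0.83  0.18 -0.43  1.95  0.09  1.02  0.47] F [-0.  -0.4 -0.1]
shift cm [60.57 27.75  0.41] twist -0.05
```

Emit:
drive_tool(
  increments="3.03 1.39 0 0;3.03 1.39 0 0;3.03 1.39 0 0;3.03 1.39 0 0;3.03 1.39 0 0",
)

```text
clock: 2.18
eef_pos: [0.4285, -0.0865, 0.2043]
tool_rot: [-3.141, 0.0, 1.682]
ft_force: [1.2, -0.1, 0.2]
opening: 0.999
grip_force: 0.0
```

Emit:
drive_tool(
  increments="3.03 1.39 0 0;3.03 1.39 0 0;3.03 1.39 0 0;3.03 1.39 0 0;3.03 1.39 0 0",
)

```text
clock: 2.6
eef_pos: [0.4808, 0.0717, 0.2041]
tool_rot: [-3.141, 0.0, 1.682]
ft_force: [0.5, -0.1, 0.0]
opening: 1.0
grip_force: 0.0
```

Emit:
drive_tool(
  increments="3.03 1.39 0 0;3.03 1.39 0 0;3.03 1.39 0 0;3.03 1.39 0 0;3.03 1.39 0 0",
)

```text
clock: 3.02
eef_pos: [0.5332, 0.2298, 0.2039]
tool_rot: [-3.141, 0.001, 1.682]
ft_force: [0.4, -0.0, 0.6]
opening: 0.998
grip_force: 0.0
```

Emit:
drive_tool(
  increments="3.03 1.39 0 0;3.03 1.39 0 0;3.03 1.39 0 0;3.03 1.39 0 0;0 0 0 0",
)

```text
clock: 3.43
eef_pos: [0.5737, 0.3621, 0.2031]
tool_rot: [-3.14, -0.004, 1.688]
ft_force: [-1.1, -0.9, -0.2]
opening: 0.999
grip_force: 0.0
```

```bash
cat > w.py <<'E'
from h import *
import sys
c,P=cam('wrist'); np.save('wP.npy',P); np.save('wC.npy',c['color'])
if len(sys.argv)>1: cv2.imwrite('pics/'+sys.argv[1],c['color'])
hsv=cv2.cvtColor(c['color'],cv2.COLOR_BGR2HSV)
for nm,lo,hi in [('yel',(20,120,40),(33,255,255)),('blue',(105,120,40),(125,255,255))]:
    k,l,s,ce=cv2.connectedComponentsWithStats(cv2.inRange(hsv,lo,hi))
    for i in range(1,k):
        if s[i,4]<400: continue
        q=P[l==i]; q=q[~np.isnan(q[:,0])]
        if len(q)<100: continue
        zt=np.percentile(q[:,2],85); t=q[abs(q[:,2]-zt)<.006]
        r=cv2.minAreaRect((t[:,:2]*1000).astype(np.float32))
        print(nm,ce[i].round(),s[i],'zt',zt.round(4),'rect',np.round(r[0],1),np.round(r[1],1),round(r[2],1))
E
python3 w.py w1.png; python3 -c "
from h import *
to(.585,.388,.028,96.4)
print(env.camera('wrist')['T_tool_cam'])"
```

```text
yel [22. 89.] [   0   23   65  114 4306] zt 0.0561 rect [312.  414.7] [62.9 31.6] 83.6
yel [135. 187.] [  93  135   89  108 6948] zt 0.057 rect [418.6 339. ] [96.  57.1] 79.3
yel [299. 188.] [ 271  140   59   97 5444] zt 0.0571 rect [589.4 359.4] [55.5 95.6] 5.9
blue [180. 337.] [ 154  320   49   31 1062] zt 0.0512 rect [468.8 156.3] [ 6.3 43.8] 88.8
pos [0.5737 0.3591 0.2031] yaw 96.62 t 3.5 q [-0.27  0.6  -0.61  1.39  0.34  1.26 -0.79] F [-0.7 -0.  -0.3]
shift cm [ 2.71  1.49 17.51] twist 0.22
[[ 3.15569795e-04  9.61380167e-01  2.75223681e-01  7.46528621e-02]
 [ 9.99999903e-01 -3.87886574e-04  2.08327623e-04  1.90983615e-04]
 [ 3.07037616e-04  2.75223588e-01 -9.61380197e-01 -1.80742252e-01]
 [ 0.00000000e+00  0.00000000e+00  0.00000000e+00  1.00000000e+00]]
```

View pics/w1.png

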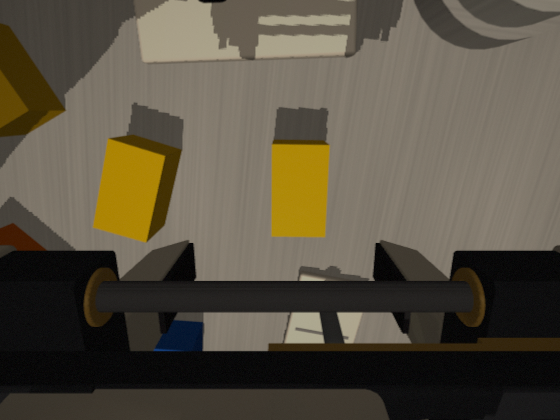

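The wrist view shows tub_a at (299,188), its mouth towards the bottom of the picture (-tool x) and its closed end up. Gripping near the closed end.

Emit:
drive_tool(
  increments="1.5 0.8 0 0.6;1.5 0.8 0 0;0 0 3.5 0;0 0 3.5 0;0 0 3.5 0",
)

```text
clock: 3.95
eef_pos: [0.5882, 0.3852, 0.0986]
tool_rot: [3.14, 0.0, 1.67]
ft_force: [0.4, -0.5, -1.2]
opening: 0.998
grip_force: 0.0
```

Emit:
drive_tool(
  increments="0 0 3 0;0 0 2.4 0;0 0 1.4 0;0 0 1 0;0 0 0 0",
)

```text
clock: 4.37
eef_pos: [0.5872, 0.385, 0.0197]
tool_rot: [-3.14, 0.002, 1.671]
ft_force: [-0.2, -0.8, 0.1]
opening: 0.999
grip_force: 0.0
```

Emit:
drive_tool(
  increments="0 0 0 0;0 0 0 0;0 0 0 0;0 0 0 0;0 0 0 0",
  fingers=-1,
  squeeze=6,
)

```text
clock: 4.78
eef_pos: [0.588, 0.387, 0.0223]
tool_rot: [3.14, -0.001, 1.671]
ft_force: [0.6, 0.1, -0.6]
opening: 0.683
grip_force: 0.0
```

Emit:
drive_tool(
  increments="0 0 0 0;0 0 0 0;0 0 0 0;0 0 0 0;0 0 0 0",
)

```text
clock: 5.2
eef_pos: [0.5877, 0.3869, 0.0218]
tool_rot: [3.141, -0.0, 1.672]
ft_force: [-1.2, -0.9, 5.4]
opening: 0.607
grip_force: 6.0
```

```bash
python3 -c "
from h import *
to(.5861,.3907,.020,96)
for t in range(0,91,10):
    a=np.radians(t); gx,gz=-.079,.028
    # rotate about corner: closed end rises
    x=-( .079*np.cos(a)-.028*np.sin(a)); z=.079*np.sin(a)+.028*np.cos(a)
    print(t, round((-x-.079)*100,2), round((z-.028)*100,2))"
```

```text
pos [0.5877 0.3869 0.0218] yaw 95.77 t 5.2 q [-0.34  0.8  -0.54  1.5   0.46  0.97 -0.91] F [-1.2 -0.9  5.4]
shift cm [ 0.4  -0.12  0.18] twist -0.23
0 0.0 0.0
10 -0.61 1.33
20 -1.43 2.53
30 -2.46 3.57
40 -3.65 4.42
50 -4.97 5.05
60 -6.37 5.44
70 -7.83 5.58
80 -9.29 5.47
90 -10.7 5.1
```

Emit:
drive_tool(
  increments="-0.58 0 -1.3 0;-0.78 0 -1.2 0;-0.98 0 -1 0;-1.13 0 -0.8 0;0 0 0 0",
)

```text
clock: 5.62
eef_pos: [0.5938, 0.3486, 0.0668]
tool_rot: [3.138, 0.001, 1.668]
ft_force: [0.6, -0.2, -1.4]
opening: 0.609
grip_force: 6.0
```

```bash
python3 w.py w2.png; python3 -c "
from h import *
to(.5861,.3907,.020,96)
c,P=cam('scene'); cv2.imwrite('pics/s2.png',cv2.resize(c['color'][200:370,280:480],None,fx=3,fy=3))"
```

```text
yel [ 44. 198.] [    0   129    98   152 11362] zt 0.0566 rect [434.7 344.2] [80.3 30.5] 80.9
yel [284. 241.] [ 224  198  121   83 9413] zt 0.102 rect [592.8 356. ] [57.5 26.2] 5.3
yel [284. 327.] [ 229  311  111   34 3557] zt 0.1005 rect [597.1 315.8] [56.2 20.3] 4.9
pos [0.593  0.3498 0.0658] yaw 95.58 t 5.7 q [-0.28  0.73 -0.56  1.51  0.43  1.02 -0.85] F [ 0.6 -0.2 -0.9]
shift cm [ 4.14 -0.29  4.57] twist -0.42
```

View pics/s2.png

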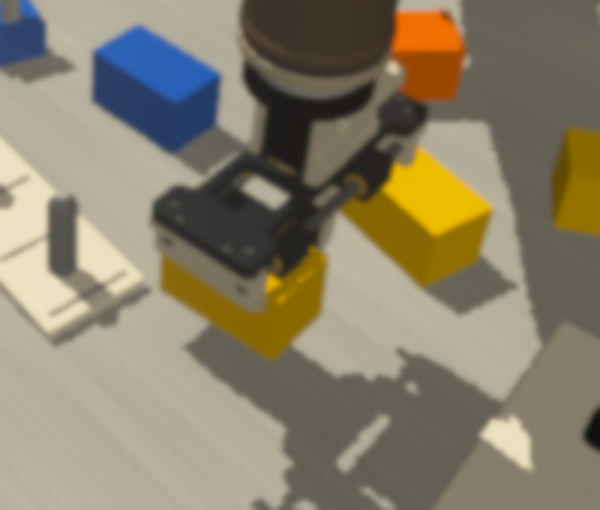

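The tub rose level, so the pads hold it in torsion. I'll loosen the grip to let it swing mouth-down.

Emit:
drive_tool(
  increments="0 0 0 0;0 0 0 0;0 0 0 0;0 0 0 0;0 0 0 0",
  squeeze=3,
)

```text
clock: 6.13
eef_pos: [0.5908, 0.3524, 0.0639]
tool_rot: [-3.141, 0.0, 1.672]
ft_force: [0.5, 0.5, -1.7]
opening: 0.608
grip_force: 3.0
```

```bash
cat > tilt.py <<'E'
from h import *
import sys
# tilt of coloured patch facing wrist cam, via plane fit of top face in tool frame
lo,hi=((20,120,40),(33,255,255)) if sys.argv[1]=='y' else ((105,120,40),(125,255,255))
c,P=cam('wrist'); o=env.observe(); M=R.from_euler('xyz',o['tool_rot']).as_matrix()
Q=(P-np.array(o['eef_pos']))@M*1000
m=(cv2.inRange(cv2.cvtColor(c['color'],cv2.COLOR_BGR2HSV),lo,hi)>0)&(abs(Q[...,1])<22)&(Q[...,0]>-100)&(Q[...,0]<100)&(P[...,2]>.004)
q=Q[m]
print(len(q),'tool y mean',q[:,1].mean().round(1))
for x in range(-100,100,8):
    s=q[(q[:,0]>=x)&(q[:,0]<x+8)]
    if len(s)>5: print(x,'z tool top/bot',np.percentile(s[:,2],[5,50,95]).round(0),len(s))
E
python3 tilt.py y; python3 -c "
from h import *
to(.5861,.3907,.020,96)"
```

```text
11340 tool y mean 0.0
-60 z tool top/bot [-20. -19. -19.] 57
-52 z tool top/bot [-22. -21. -20.] 751
-44 z tool top/bot [-24. -23. -22.] 821
-36 z tool top/bot [-26. -25. -24.] 860
-28 z tool top/bot [-27. -27. -27.] 7
-12 z tool top/bot [-33. -32. -31.] 307
-4 z tool top/bot [-35. -34. -33.] 1193
4 z tool top/bot [-37. -36. -35.] 1283
12 z tool top/bot [-39. -37. -31.] 2004
20 z tool top/bot [-104.  -19.   -3.] 2937
28 z tool top/bot [-1.  7. 15.] 1120
pos [0.5909 0.3524 0.064 ] yaw 95.79 t 6.2 q [-0.28  0.73 -0.56  1.51  0.43  1.02 -0.85] F [-0.1  0.6 -1.3]
shift cm [ 3.86 -0.09  4.4 ] twist -0.21
```

Emit:
drive_tool(
  increments="0 0 -1.5 0;0 0 -1.5 0;0 0 -1.5 0;0 0 0 0;0 0 0 0",
)

```text
clock: 6.6
eef_pos: [0.5915, 0.3526, 0.1098]
tool_rot: [3.14, -0.001, 1.672]
ft_force: [-1.3, -0.2, -1.2]
opening: 0.61
grip_force: 3.0
```

Emit:
drive_tool(
  increments="0 0 0 0;0 0 0 0;0 0 0 0;0 0 0 0;0 0 0 0",
)

```text
clock: 7.02
eef_pos: [0.5909, 0.352, 0.1088]
tool_rot: [-3.141, 0.0, 1.671]
ft_force: [-0.2, 0.0, -1.1]
opening: 0.607
grip_force: 3.0
```

```bash
python3 tilt.py y
```

```text
11576 tool y mean -0.0
-60 z tool top/bot [-16. -16. -14.] 368
-52 z tool top/bot [-19. -18. -16.] 700
-44 z tool top/bot [-22. -20. -19.] 753
-36 z tool top/bot [-24. -23. -21.] 615
-12 z tool top/bot [-33. -32. -31.] 357
-4 z tool top/bot [-35. -34. -32.] 1142
4 z tool top/bot [-38. -36. -35.] 1255
12 z tool top/bot [-40. -38. -31.] 2039
20 z tool top/bot [-104.  -21.   -8.] 2771
28 z tool top/bot [-6.  3. 13.] 1576
```

Emit:
drive_tool(
  increments="0 0 -4 0;0 0 3 0;0 0 -4 0;0 0 3 0;0 0 -4 0",
)

```text
clock: 7.48
eef_pos: [0.5867, 0.3477, 0.1578]
tool_rot: [-3.127, 0.009, 1.672]
ft_force: [-2.2, -2.4, -5.7]
opening: 0.61
grip_force: 3.0
```

Emit:
drive_tool(
  increments="0 0 4 0;0 0 -4 0;0 0 4 0;0 0 -4 0;0 0 0 0",
)

```text
clock: 7.9
eef_pos: [0.5913, 0.3528, 0.1714]
tool_rot: [3.141, -0.001, 1.672]
ft_force: [1.0, 1.6, 2.5]
opening: 0.406
grip_force: 0.0
```

```bash
python3 tilt.py y
```

```text
4149 tool y mean 0.2
-20 z tool top/bot [61. 63. 64.] 37
-12 z tool top/bot [63. 65. 67.] 517
-4 z tool top/bot [65. 67. 69.] 618
4 z tool top/bot [67. 69. 71.] 631
12 z tool top/bot [69. 71. 74.] 622
20 z tool top/bot [-114.   73.   75.] 670
28 z tool top/bot [72. 75. 77.] 643
36 z tool top/bot [75. 77. 79.] 411
```

The tub slipped out of the light grip. Opening up and looking.

Emit:
drive_tool(
  increments="0 0 -3 0;0 0 -2 0;0 0 0 0;0 0 0 0;0 0 0 0",
  fingers=1,
)

```text
clock: 8.37
eef_pos: [0.5913, 0.3521, 0.2195]
tool_rot: [3.141, -0.0, 1.671]
ft_force: [-0.0, -0.9, -1.1]
opening: 0.662
grip_force: 0.0
```

```bash
python3 w.py; python3 -c "
from h import *
c,P=cam('scene'); w=np.load('wC.npy')
a=cv2.resize(c['color'][200:370,280:480],(400,340)); b=cv2.resize(w,(400,300))
cv2.imwrite('pics/s3.png',np.hstack([a,np.vstack([b,b[:40]])]))
m=(abs(P[...,0]-.59)<.1)&(abs(P[...,1]-.36)<.09)&(P[...,2]>.01)&(P[...,2]<.12)
hsv=cv2.cvtColor(c['color'],cv2.COLOR_BGR2HSV); m&=cv2.inRange(hsv,(20,120,40),(33,255,255))>0
q=P[m]; print(q.min(0),q.max(0))
to(.59,.36,.2)"
```

```text
yel [19. 85.] [   0   21   57  107 3274] zt 0.0547 rect [315.3 412. ] [50.3 25.1] 81.6
yel [125. 174.] [  85  125   85  103 6641] zt 0.057 rect [418.8 339.1] [95.8 57.4] 79.2
yel [295. 197.] [ 261  157   69   81 4279] zt 0.0973 rect [602.  339.8] [55.6 56.1] 86.4
[0.57145125 0.30868404 0.01012631] [0.63378669 0.37217293 0.10149648]
pos [0.5909 0.3518 0.2185] yaw 95.77 t 8.5 q [-0.26  0.6  -0.61  1.34  0.34  1.3  -0.77] F [ 0.2  0.5 -0.4]
shift cm [ 0.83 -0.    1.85] twist None
```

View pics/s3.png

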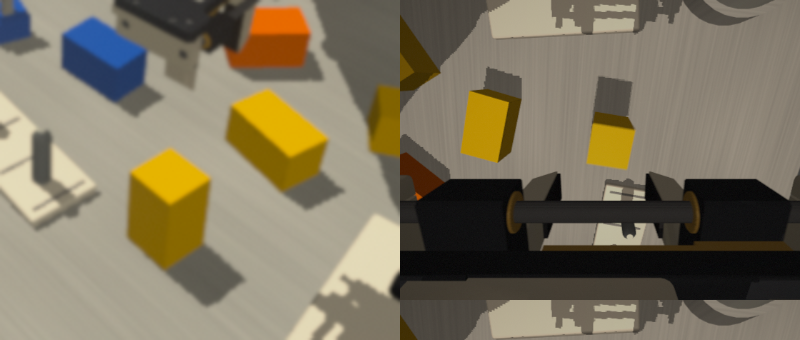

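By luck the tub landed upright, standing on its mouth at (602, 340) mm, with the solid closed end on top at z 0.097. Regripping it from above.

Emit:
drive_tool(
  increments="-1.28 0.98 0 0;0 0 0 4.7;0 0 0 4.7;0 0 3 0;0 0 3 0",
)

```text
clock: 8.88
eef_pos: [0.6038, 0.3403, 0.1599]
tool_rot: [3.138, -0.002, 1.506]
ft_force: [0.5, 0.3, 0.4]
opening: 1.0
grip_force: 0.0
```

```bash
python3 w.py; python3 -c "
from h import *
to(.602,.3398,.065,86.4)"
```

```text
yel [ 88. 200.] [  40  149   94  108 8898] zt 0.0569 rect [420.1 343.2] [86.8 56.8] 79.2
yel [281. 199.] [ 244  155   75   87 6185] zt 0.096 rect [602.3 343. ] [55.6 55.4] 86.0
pos [0.6007 0.3373 0.1517] yaw 86.33 t 8.9 q [-0.26  0.65 -0.55  1.42  0.35  1.18 -0.92] F [-1.5 -1.6 -5.7]
shift cm [0.3  0.16 8.67] twist -0.07
```

Emit:
drive_tool(
  increments="0.2 0.1 3 0;0 0 3 0;0 0 1.7 0;0 0 1 0;0 0 0 0",
)

```text
clock: 9.35
eef_pos: [0.6025, 0.3407, 0.0699]
tool_rot: [-3.138, 0.003, 1.507]
ft_force: [-1.2, 0.3, -0.7]
opening: 0.999
grip_force: 0.0
```

Emit:
drive_tool(
  increments="0 0 0 0;0 0 0 0;0 0 0 0;0 0 0 0;0 0 0 0",
  fingers=-1,
  squeeze=25,
)

```text
clock: 9.77
eef_pos: [0.6037, 0.3426, 0.0733]
tool_rot: [3.14, -0.001, 1.507]
ft_force: [-0.1, -0.0, 0.4]
opening: 0.688
grip_force: 0.0
```

Emit:
drive_tool(
  increments="0 0 0 0;0 0 0 0;0 0 0 0;0 0 0 0;0 0 -2 0",
)

```text
clock: 10.18
eef_pos: [0.6004, 0.3421, 0.0905]
tool_rot: [-3.137, 0.002, 1.509]
ft_force: [-0.0, -0.7, -0.4]
opening: 0.324
grip_force: 0.0
```

Emit:
drive_tool(
  increments="0 0 -3 0;0 0 -3 0;0 0 -3 0;0 0 0 0;0 0 0 0",
)

```text
clock: 10.6
eef_pos: [0.6042, 0.3432, 0.1847]
tool_rot: [3.138, -0.002, 1.507]
ft_force: [-0.4, 0.1, 0.7]
opening: 0.009
grip_force: 0.0
```

```bash
python3 tilt.py y; python3 -c "
from h import *
to(.6478,.2012,.175,85)"
```

```text
4163 tool y mean 0.0
-36 z tool top/bot [87. 88. 88.] 8
-28 z tool top/bot [86. 87. 88.] 422
-20 z tool top/bot [86. 87. 88.] 472
-12 z tool top/bot [86. 87. 88.] 468
-4 z tool top/bot [86. 87. 88.] 496
4 z tool top/bot [86. 87. 89.] 490
12 z tool top/bot [86. 87. 89.] 514
20 z tool top/bot [-116.   88.  160.] 845
28 z tool top/bot [ 88. 120. 174.] 447
pos [0.6034 0.3424 0.1827] yaw 86.37 t 10.7 q [-0.27  0.63 -0.56  1.38  0.34  1.23 -0.91] F [-0.3  0.5 -0.8]
shift cm [-13.81   5.32   0.77] twist 1.37
```

```bash
python3 w.py
python3 - <<'E'
from h import *
P=np.load('wP.npy');C=np.load('wC.npy')
cv2.imwrite('pics/w4.png',C)
to(.602,.34,.065,86.4)
E
```

```text
yel [101. 200.] [  58  148   86  109 8311] zt 0.057 rect [418.6 338.9] [95.9 57.8] 79.1
yel [282. 195.] [ 248  154   70   81 5322] zt 0.0959 rect [602.4 342.6] [56.4 55.6] 86.1
pos [0.603  0.3419 0.1816] yaw 86.37 t 10.7 q [-0.27  0.63 -0.56  1.38  0.34  1.23 -0.91] F [-0.4 -1.1 -0.2]
shift cm [-0.18 -0.08 11.66] twist -0.03
```

View pics/w4.png

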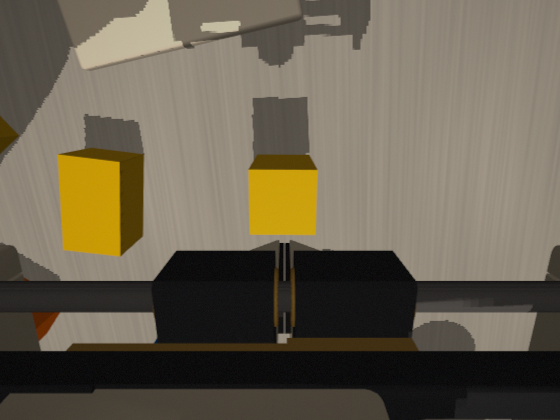

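The tub still stands at (602, 342.6) mm and the fingers closed on nothing. Retrying with a check before I lift.

Emit:
drive_tool(
  increments="0 0 0 0;0 0 0 0;0 0 0 0;0 0 0 0;0 0 0 0",
  fingers=1,
)

```text
clock: 11.12
eef_pos: [0.6031, 0.3422, 0.1819]
tool_rot: [-3.141, 0.0, 1.507]
ft_force: [0.1, -0.3, -0.1]
opening: 0.321
grip_force: 0.0
```

Emit:
drive_tool(
  increments="0 0 0 0;0 0 0 0;0 0 0 0;0 0 0 0;0 0 0 0",
)

```text
clock: 11.53
eef_pos: [0.6033, 0.3423, 0.1823]
tool_rot: [3.142, 0.0, 1.507]
ft_force: [0.1, -0.4, -0.1]
opening: 0.682
grip_force: 0.0
```

Emit:
drive_tool(
  increments="0 0 0 0;0 0 0 0;0 0 0 0;0 0 0 0;0 0 0 0",
)

```text
clock: 11.95
eef_pos: [0.6033, 0.3423, 0.1823]
tool_rot: [3.142, 0.0, 1.507]
ft_force: [0.1, 0.0, 0.2]
opening: 0.995
grip_force: 0.0
```

Emit:
drive_tool(
  increments="0 0 3 0;0 0 3 0;0 0 3 0;0 0 2 0;0 0 1 0",
)

```text
clock: 12.37
eef_pos: [0.6019, 0.3409, 0.059]
tool_rot: [-3.138, 0.003, 1.507]
ft_force: [-0.3, -0.9, -0.5]
opening: 1.002
grip_force: 0.0
```

Emit:
drive_tool(
  increments="0 0 0 0;0 0 0 0;0 0 0 0;0 0 0 0;0 0 0 0",
  squeeze=12,
)

```text
clock: 12.78
eef_pos: [0.604, 0.3429, 0.0639]
tool_rot: [3.14, -0.001, 1.507]
ft_force: [0.3, 0.4, 0.6]
opening: 0.996
grip_force: 0.0
```

```bash
python3 w.py w5.png; python3 -c "
from h import *
to(.602,.34,.065,86.4)
c,P=cam('scene'); cv2.imwrite('pics/s5.png',cv2.resize(c['color'][200:370,280:480],None,fx=3,fy=3))"
```

```text
yel [ 39. 210.] [   0  166   81   85 6314] zt 0.0562 rect [444.3 363.6] [38.1 17.6] 78.0
yel [281. 230.] [  221   176   120   105 11506] zt 0.0958 rect [603.2 353.5] [35.1 56. ] 86.1
yel [282. 315.] [226 311 110   9 874] zt 0.1683 rect [604.5 367.1] [ 2.4 28.2] 85.7
pos [0.6039 0.3427 0.0636] yaw 86.36 t 12.8 q [-0.28  0.73 -0.52  1.5   0.4   1.02 -0.97] F [-0.1  0.1 -0.5]
shift cm [-0.28 -0.17 -0.14] twist -0.04
```

View pics/s5.png

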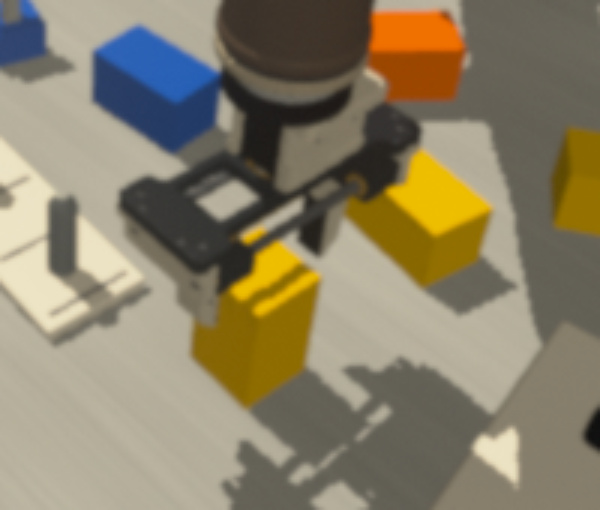

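The picture shows the fingers straddling the standing tub. Closing.

Emit:
drive_tool(
  increments="0 0 0 0;0 0 0 0;0 0 0 0;0 0 0 0;0 0 0 0",
  fingers=-1,
  squeeze=15,
)

```text
clock: 13.3
eef_pos: [0.6032, 0.3423, 0.0623]
tool_rot: [-3.142, 0.0, 1.507]
ft_force: [-0.1, -0.2, -0.5]
opening: 0.691
grip_force: 0.0
```

Emit:
drive_tool(
  increments="0 0 0 0;0 0 0 0;0 0 0 0;0 0 0 0;0 0 0 0",
)

```text
clock: 13.72
eef_pos: [0.6032, 0.3423, 0.0623]
tool_rot: [-3.141, 0.0, 1.507]
ft_force: [0.3, 0.1, -0.7]
opening: 0.608
grip_force: 15.0
```

Emit:
drive_tool(
  increments="0 0 -2 0;0 0 -3 0;0 0 -3 0;0 0 -3.3 0;0 0 0 0",
  squeeze=25,
)

```text
clock: 14.13
eef_pos: [0.6057, 0.3449, 0.1826]
tool_rot: [3.134, -0.006, 1.507]
ft_force: [0.5, 0.6, 0.0]
opening: 0.608
grip_force: 25.0
```

Emit:
drive_tool(
  increments="-2.76 1.07 0 0;-2.76 1.07 0 0;-2.76 1.07 0 0;-2.76 1.07 0 0;-2.76 1.07 0 0",
)

```text
clock: 14.55
eef_pos: [0.6481, 0.1997, 0.175]
tool_rot: [-3.142, 0.0, 1.508]
ft_force: [0.7, -0.1, -1.7]
opening: 0.608
grip_force: 25.0
```

Emit:
drive_tool(
  increments="0 0 0 0;0 0 0 0;0 0 0 0;0 0 0 0;0 0 0 0",
)

```text
clock: 14.97
eef_pos: [0.6473, 0.203, 0.1754]
tool_rot: [-3.141, -0.001, 1.51]
ft_force: [0.4, -0.3, -0.6]
opening: 0.605
grip_force: 25.0
```

```bash
python3 -c "
from h import *
to(.648,.2012,.0743)
c,P=cam('scene'); 
a=cv2.resize(c['color'][150:330,200:400],(500,450));c,P=cam('top'); b=cv2.resize(c['color'][140:240,190:310],(300,250))
b=np.vstack([b,b[:200]]); cv2.imwrite('pics/s6.png',np.hstack([a,b]))"
```

```text
pos [0.6473 0.203  0.1754] yaw 86.5 t 15.0 q [-0.05  0.61 -0.56  1.43  0.33  1.2  -0.7 ] F [ 0.4 -0.3 -0.6]
shift cm [-0.18  0.09 10.11] twist None
```

View pics/s6.png

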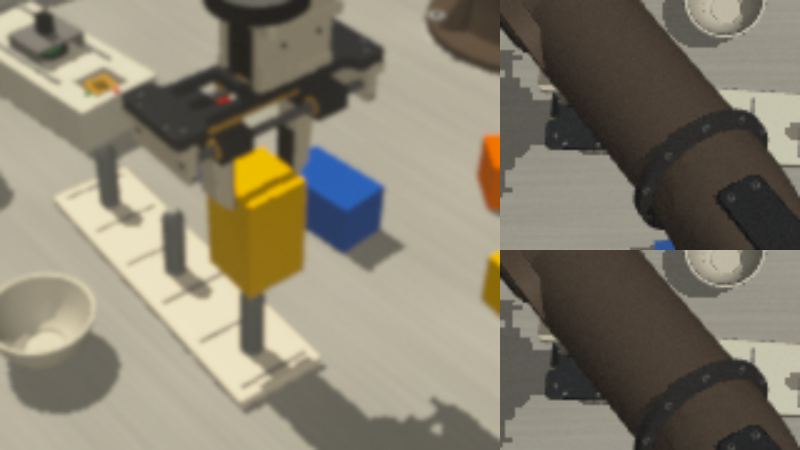

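The tub hangs mouth-down right over the end peg. Lowering.

Emit:
drive_tool(
  increments="-0.15 0.07 1.5 0;0 0 2 0;0 0 2 0;0 0 1.5 0;0 0 1 0",
)

```text
clock: 15.48
eef_pos: [0.6476, 0.1998, 0.0934]
tool_rot: [-3.14, 0.001, 1.508]
ft_force: [-1.5, -0.8, -1.1]
opening: 0.604
grip_force: 25.0
```

Emit:
drive_tool(
  increments="0 0 1 0;0 0 0.6 0;0 0 0.4 0;0 0 0.2 0;0 0 0 0",
)

```text
clock: 15.9
eef_pos: [0.6488, 0.2002, 0.0743]
tool_rot: [3.141, -0.001, 1.508]
ft_force: [0.5, 0.2, -0.9]
opening: 0.608
grip_force: 25.0
```

```bash
python3 -c "
from h import *
to(.648,.2012,.0743)"
```

```text
pos [0.6488 0.2002 0.0743] yaw 86.38 t 15.9 q [-0.06  0.7  -0.52  1.53  0.39  1.01 -0.75] F [ 0.5  0.2 -0.9]
shift cm [ 0.1  -0.09  0.  ] twist None
```

Emit:
drive_tool(
  increments="0 0 0.1 0;0 0 0 0;0 0 0 0;0 0 0 0;0 0 0 0",
  fingers=1,
)

```text
clock: 16.32
eef_pos: [0.6487, 0.1997, 0.0724]
tool_rot: [3.141, -0.0, 1.507]
ft_force: [-0.0, 0.7, 0.6]
opening: 0.921
grip_force: 0.0
```

Emit:
drive_tool(
  increments="0 0 -1 0;0 0 -3 0;0 0 -3 0;0 0 -3.5 0;0 0 -3.5 0",
)

```text
clock: 16.73
eef_pos: [0.6481, 0.1996, 0.2144]
tool_rot: [-3.141, -0.0, 1.508]
ft_force: [0.2, -0.4, 0.3]
opening: 1.0
grip_force: 0.0
```

Emit:
drive_tool(
  increments="-1.2 -3 0 0;-1.2 -3 0 0;-1.2 -3 0 0;-1.2 -3 0 0;-1.2 -3 0 0",
)

```text
clock: 17.15
eef_pos: [0.4936, 0.1489, 0.213]
tool_rot: [3.141, 0.0, 1.507]
ft_force: [-0.4, 0.8, -0.3]
opening: 1.003
grip_force: 0.0
```

Emit:
drive_tool(
  increments="-1.2 -3 0 -5.6;0 0 0 0;0 0 0 0;0 0 0 0;0 0 0 0",
)

```text
clock: 17.57
eef_pos: [0.4655, 0.1396, 0.2128]
tool_rot: [3.14, -0.001, 1.604]
ft_force: [0.1, -0.8, -0.6]
opening: 1.0
grip_force: 0.0
```

```bash
python3 w.py; python3 -c "
from h import *
to(.464,.135,.02,92)
c,P=cam('top'); np.save('topP.npy',P);np.save('topC.npy',c['color'])
c,P=cam('scene'); np.save('sceneP.npy',P);np.save('sceneC.npy',c['color'])"; python3 m.py | grep -v orange
```

```text
yel [235.  14.] [ 197    0   72   37 1956] zt 0.057 rect [411.7 302.8] [21.5 56.3] 79.3
yel [484. 130.] [ 421   96  127   75 7405] zt 0.1078 rect [648.3 200.5] [56.  57.8] 85.9
blue [281. 207.] [ 254  161   54   94 4929] zt 0.0571 rect [463.5 109.7] [55.1 95.2] 2.0
blue [303. 323.] [278 312  52  29 920] zt 0.0361 rect [495.8 -42.1] [39.1 60.4] 87.7
pos [0.4654 0.1397 0.2126] yaw 91.93 t 17.6 q [ 0.15  0.27 -0.67  1.85  0.19  1.08 -0.56] F [-0.2  0.3  0.1]
shift cm [-0.48 -0.16 19.26] twist -0.07
top table z [array([ 0.849, -0.46 , -0.002]), array([ 0.359, -0.042,  0.004]), array([ 0.187,  0.167, -0.001])]
yel [235. 178.] 291 zt 0.109 rect [646.1 199.4] [55.7 52.9] 86.9
yel [ 77. 250.] 495 zt 0.024 rect [459.1 684. ] [ 39.4 119.8] 8.3
yel [191. 262.] 660 zt 0.058 rect [415.8 338.3] [95.4 54.5] 79.1
yel [158. 311.] 752 zt 0.057 rect [274.8 430.2] [56.  95.8] 33.9
blue [320. 235.] 196 zt 0.037 rect [493.3 -44.2] [47.8 48.7] 70.2
red [320. 232.] 69 zt 0.087 rect [494.1 -44.5] [11.4 45.1] 72.9
scene table z [array([0.832, 0.073, 0.003]), array([0.394, 0.182, 0.001]), array([0.701, 0.289, 0.002])]
yel [489. 263.] 1638 zt 0.057 rect [276.6 431. ] [61.6 95.7] 32.5
yel [301. 273.] 1527 zt 0.108 rect [648.3 201.1] [59.2 56.9] 85.7
yel [418. 270.] 1575 zt 0.057 rect [418.8 339.8] [97.2 58.1] 79.7
yel [545. 380.] 601 zt 0.024 rect [466.7 649.8] [43.6 53.8] 10.4
blue [277. 207.] 59 zt 0.037 rect [514.6 -49.9] [48.8 17.1] 56.6
blue [334. 225.] 648 zt 0.058 rect [464.7 111. ] [55.6 96.8] 0.9
red [283. 193.] 78 zt 0.086 rect [498.9 -42. ] [14.3 43.7] 74.1
```

Run:
```python
from h import *
P=np.load('sceneP.npy')
for nm,b in dict(plusy=(.445,.482,.12,.17),ref_yel2=(0.41,.44,.36,.41)).items():
    m=(P[...,0]>b[0])&(P[...,0]<b[1])&(P[...,1]>b[2])&(P[...,1]<b[3])&(P[...,2]>.012)&(P[...,2]<.044)
    print(nm,m.sum(),np.percentile(P[m][:,1],[2,25,50,75,98]).round(4))
```

```text
plusy 88 [0.155  0.1564 0.1572 0.1577 0.1594]
ref_yel2 93 [0.3824 0.3839 0.3859 0.3872 0.3889]
```

Blue's +y end is a flat, solid face, so its mouth is at -y. Gripping nearer the closed end this time, at minimum squeeze, so it can swing.

Emit:
drive_tool(
  increments="0.6 -0.3 2 0;0 0 4 0;0 0 4 0;0 0 4 0;0 0 2.5 0",
  fingers=1,
)

```text
clock: 18.13
eef_pos: [0.4598, 0.1447, 0.0438]
tool_rot: [-3.138, 0.0, 1.605]
ft_force: [-0.2, -0.5, 0.4]
opening: 1.0
grip_force: 0.0
```

Emit:
drive_tool(
  increments="0 0 1.7 0;0 0 1 0;0 0 0 0;0 0 0 0;0 0 0 0",
)

```text
clock: 18.55
eef_pos: [0.4621, 0.1457, 0.0214]
tool_rot: [3.14, -0.001, 1.605]
ft_force: [-0.0, -0.2, 0.1]
opening: 1.001
grip_force: 0.0
```

Emit:
drive_tool(
  increments="0 0 0 0;0 0 0 0;0 0 0 0;0 0 0 0;0 0 0 0",
  fingers=-1,
  squeeze=3,
)

```text
clock: 18.97
eef_pos: [0.4613, 0.145, 0.0206]
tool_rot: [3.141, -0.0, 1.605]
ft_force: [-0.0, 0.4, -0.2]
opening: 0.684
grip_force: 0.0
```

Emit:
drive_tool(
  increments="0 0 0 0;0 0 0 0;0 0 0 0;0 0 0 0;0 0 0 0",
)

```text
clock: 19.38
eef_pos: [0.4613, 0.1451, 0.0205]
tool_rot: [3.141, 0.0, 1.605]
ft_force: [0.2, -0.1, 3.1]
opening: 0.609
grip_force: 3.0
```

Emit:
drive_tool(
  increments="-0.4 0 -1 0;-0.5 0 -1 0;-0.6 0 -1 0;-0.7 0 -1 0;-0.7 0 -1 0",
)

```text
clock: 19.8
eef_pos: [0.462, 0.1153, 0.0715]
tool_rot: [3.142, 0.0, 1.605]
ft_force: [-0.5, -0.1, -1.1]
opening: 0.61
grip_force: 3.0
```

Emit:
drive_tool(
  increments="0 0 -1 0;0 0 -1 0;0 0 0 0;0 0 0 0;0 0 0 0",
)

```text
clock: 20.22
eef_pos: [0.4619, 0.1163, 0.0902]
tool_rot: [-3.141, 0.0, 1.606]
ft_force: [0.1, -0.0, -1.1]
opening: 0.611
grip_force: 3.0
```

```bash
python3 tilt.py b; python3 -c "
from h import *
to(.464,.135,.02,92)"
```

```text
10154 tool y mean -0.0
-68 z tool top/bot [16. 18. 21.] 195
-60 z tool top/bot [ 9. 12. 16.] 320
-52 z tool top/bot [8. 9. 9.] 11
-12 z tool top/bot [-31. -29. -27.] 428
-4 z tool top/bot [-38. -35. -32.] 789
4 z tool top/bot [-40. -36. -32.] 1992
12 z tool top/bot [-32. -27. -23.] 1990
20 z tool top/bot [-24. -18. -13.] 1873
28 z tool top/bot [-13.  -8.  -4.] 1576
36 z tool top/bot [-4. -0.  3.] 980
pos [0.4617 0.1162 0.0899] yaw 92.0 t 20.3 q [ 0.13  0.41 -0.62  2.02  0.33  0.8  -0.65] F [-0.1 -0.9 -2.2]
shift cm [1.87 0.3  6.99] twist -0.0
```

It swung to about 43°. I'll wait a little for it to creep further.

Emit:
drive_tool(
  increments="0 0 0 0;0 0 0 0;0 0 0 0;0 0 0 0;0 0 0 0",
)

```text
clock: 20.68
eef_pos: [0.4621, 0.1162, 0.0902]
tool_rot: [-3.141, 0.0, 1.605]
ft_force: [0.4, 0.6, -0.6]
opening: 0.613
grip_force: 3.0
```

Emit:
drive_tool(
  increments="0 0 0 0;0 0 0 0;0 0 0 0;0 0 0 0;0 0 0 0",
)

```text
clock: 21.1
eef_pos: [0.4622, 0.1161, 0.0903]
tool_rot: [3.142, 0.0, 1.605]
ft_force: [0.4, 0.3, -1.9]
opening: 0.609
grip_force: 3.0
```

Emit:
drive_tool(
  increments="0 0 0 0;0 0 0 0;0 0 0 0;0 0 0 0;0 0 0 0",
)

```text
clock: 21.52
eef_pos: [0.4621, 0.1161, 0.0903]
tool_rot: [3.142, 0.0, 1.605]
ft_force: [0.5, 0.2, -1.6]
opening: 0.609
grip_force: 3.0
```

Emit:
drive_tool(
  increments="0 0 0 0;0 0 0 0;0 0 0 0;0 0 0 0;0 0 0 0",
)

```text
clock: 21.93
eef_pos: [0.4621, 0.1161, 0.0903]
tool_rot: [-3.142, 0.0, 1.605]
ft_force: [0.3, 0.1, -2.1]
opening: 0.614
grip_force: 3.0
```

```bash
cat > tilt2.py <<'E'
from h import *
import sys
lo,hi=((20,120,40),(33,255,255)) if sys.argv[1]=='y' else ((105,120,40),(125,255,255))
o=env.observe(); c,P=cam('wrist'); M=R.from_euler('xyz',o['tool_rot']).as_matrix()
Q=(P-np.array(o['eef_pos']))@M*1000
m=(cv2.inRange(cv2.cvtColor(c['color'],cv2.COLOR_BGR2HSV),lo,hi)>0)&(abs(Q[...,1])<22)&(Q[...,0]>4)&(Q[...,0]<100)&(P[...,2]>.004)
q=Q[m]; i=np.argmin(q[:,2])
for a,b in ((-80,-8),(8,32)):
    m2=(cv2.inRange(cv2.cvtColor(c['color'],cv2.COLOR_BGR2HSV),lo,hi)>0)&(abs(Q[...,1])<20)&(Q[...,0]>a)&(Q[...,0]<b)&(Q[...,2]<60)&(Q[...,2]>-60)
    s=Q[m2]
    if len(s)>50: k=np.polyfit(s[:,0],s[:,2],1); print((a,b),len(s),'slope deg',np.degrees(np.arctan(k[0])).round(1))
print('highest at',q[i].round(1),'z',np.percentile(P[m][:,2],99.5).round(3),'pos',np.round(o['eef_pos'],4))
E
python3 tilt2.py b
```

```text
(-80, -8) 553 slope deg -40.2
(8, 32) 5186 slope deg 49.8
highest at [  25.2   -6.9 -106.3] z 0.195 pos [0.4621 0.1161 0.0903]
```

The tilt holds steady at about 41°. I'll turn the tub's mouth towards the rack and push its lower rim against the rack plate's edge, which forces it the rest of the way upright.

Emit:
drive_tool(
  increments="0 0 0 -4;0 0 0 -7;0 0 0 -7;0 0 0 -7;0 0 0 -7",
)

```text
clock: 22.4
eef_pos: [0.4621, 0.1161, 0.0904]
tool_rot: [3.142, 0.0, 2.17]
ft_force: [0.1, -0.6, -1.1]
opening: 0.608
grip_force: 3.0
```

Emit:
drive_tool(
  increments="0 0 0 -7;0 0 0 -7;0 0 0 -7;0 0 0 -7;0 0 0 -7",
)

```text
clock: 22.82
eef_pos: [0.4622, 0.116, 0.0903]
tool_rot: [-3.142, 0.0, 2.78]
ft_force: [0.7, -0.1, -1.4]
opening: 0.611
grip_force: 3.0
```

Emit:
drive_tool(
  increments="0 0 0 -7;0 0 0 -6;0 0 0 -3;0 0 0 0;0 0 0 0",
)

```text
clock: 23.23
eef_pos: [0.4621, 0.116, 0.0902]
tool_rot: [3.141, -0.0, 3.051]
ft_force: [0.8, -0.8, -1.5]
opening: 0.608
grip_force: 3.0
```

```bash
python3 tilt2.py b; python3 -c "
from h import *
to(.535,.121,.0715,175)"
```

```text
(-80, -8) 602 slope deg -40.2
(8, 32) 5150 slope deg 49.8
highest at [  24.5   10.8 -105.8] z 0.195 pos [0.4621 0.116  0.0902]
pos [0.4621 0.1161 0.0903] yaw 174.83 t 23.3 q [ 0.38  0.53 -0.98  2.01  0.56  0.91  0.57] F [ 0.1 -0.1 -1.1]
shift cm [-7.21  1.15  1.88] twist -0.17
```

Emit:
drive_tool(
  increments="-1 0.2 0 0;-2 0.3 0 0;-2 0.3 0 0;-1.5 0.2 0 0;-0.7 0.15 0 0",
)

```text
clock: 23.7
eef_pos: [0.5376, 0.1211, 0.0903]
tool_rot: [3.141, 0.001, 3.051]
ft_force: [-0.1, 0.1, -1.2]
opening: 0.612
grip_force: 3.0
```

Emit:
drive_tool(
  increments="0 0 0.6 0;0 0 0.6 0;0 0 0.5 0;0 0 0.2 0;0 0 0 0",
)

```text
clock: 24.12
eef_pos: [0.5336, 0.1209, 0.0705]
tool_rot: [-3.141, -0.002, 3.054]
ft_force: [-0.5, 0.6, -1.0]
opening: 0.608
grip_force: 3.0
```

Emit:
drive_tool(
  increments="-0.8 0 0 0;-0.7 0 0 0;-0.65 0 -0.3 0;-0.6 0 -0.3 0;0 0 0 0",
)

```text
clock: 24.53
eef_pos: [0.5644, 0.1188, 0.0782]
tool_rot: [3.141, 0.002, 3.052]
ft_force: [-0.1, -0.0, -1.9]
opening: 0.605
grip_force: 3.0
```

```bash
python3 tilt2.py b; python3 -c "
from h import *
to(.55,.121,.0715,175)"
```

```text
(-80, -8) 222 slope deg -46.6
(8, 32) 5008 slope deg 44.6
highest at [  5.    3.1 -41.1] z 0.118 pos [0.5644 0.1188 0.0782]
pos [0.5634 0.1189 0.0778] yaw 174.91 t 24.6 q [ 0.31  0.67 -0.91  1.79  0.62  1.    0.63] F [-0.1 -0.1 -2.1]
shift cm [1.35 0.09 0.63] twist -0.09
```

Emit:
drive_tool(
  increments="-0.6 0 -0.3 0;-0.7 0 -0.2 0;-0.7 0 -0.2 0;-0.75 0 -0.1 0;-0.75 0 -0.1 0",
)

```text
clock: 25.0
eef_pos: [0.598, 0.1161, 0.0866]
tool_rot: [3.141, 0.0, 3.054]
ft_force: [-0.4, 1.4, -1.7]
opening: 0.611
grip_force: 3.0
```

Emit:
drive_tool(
  increments="-0.6 0 0 0;-0.5 0 0 0;0 0 0 0;0 0 0 0;0 0 0 0",
)

```text
clock: 25.42
eef_pos: [0.6078, 0.1146, 0.086]
tool_rot: [-3.141, -0.0, 3.054]
ft_force: [0.1, -0.1, -2.2]
opening: 0.612
grip_force: 3.0
```

```bash
python3 tilt2.py b; python3 -c "
from h import *
to(.55,.121,.0715,175)"
```

```text
(8, 32) 4662 slope deg 26.2
highest at [  4.5  17.  -39.2] z 0.124 pos [0.6078 0.1146 0.086 ]
pos [0.6078 0.1146 0.0861] yaw 174.97 t 25.5 q [ 0.29  0.71 -0.9   1.67  0.62  1.07  0.69] F [ 0.2  0.9 -0.9]
shift cm [5.81 0.13 1.46] twist -0.03
```

At about 64°, friction alone can finish the turn. I'll back off over the table, touch down and drag forward.

Emit:
drive_tool(
  increments="0 0 -1 0;0.8 0 0 0;2 0 0 0;2.5 0 0 0;2 0 0 0",
)

```text
clock: 25.88
eef_pos: [0.5333, 0.1212, 0.0966]
tool_rot: [-3.141, -0.0, 3.054]
ft_force: [-0.5, -0.0, -0.8]
opening: 0.612
grip_force: 3.0
```

Emit:
drive_tool(
  increments="1.2 0 0 0;0.5 0 0.8 0;0 0 0.6 0;0 0 0.4 0;0 0 0 0",
)

```text
clock: 26.3
eef_pos: [0.5187, 0.1221, 0.0772]
tool_rot: [-3.141, -0.001, 3.053]
ft_force: [-0.9, -0.5, -1.7]
opening: 0.608
grip_force: 3.0
```

Emit:
drive_tool(
  increments="-0.5 0 0 0;-0.7 0 0 0;-0.7 0 0 0;-0.7 0 0 0;-0.7 0 0 0",
)

```text
clock: 26.72
eef_pos: [0.5525, 0.1197, 0.0783]
tool_rot: [3.141, 0.0, 3.053]
ft_force: [-1.4, -0.4, -1.2]
opening: 0.613
grip_force: 3.0
```

Emit:
drive_tool(
  increments="0 0 0 0;0 0 0 0;0 0 0 0;0 0 0 0;0 0 0 0",
)

```text
clock: 27.13
eef_pos: [0.551, 0.1199, 0.0784]
tool_rot: [-3.141, -0.0, 3.054]
ft_force: [-0.3, -0.0, -1.0]
opening: 0.609
grip_force: 3.0
```

```bash
python3 tilt2.py b; python3 -c "
from h import *
to(.55,.121,.0715,175)"
```

```text
(-80, -8) 533 slope deg -56.1
(8, 32) 4678 slope deg 33.7
highest at [  4.1  -6.1 -38.4] z 0.115 pos [0.551  0.1199 0.0784]
pos [0.551  0.1198 0.0784] yaw 174.99 t 27.2 q [ 0.31  0.65 -0.92  1.81  0.62  0.99  0.62] F [ 0.4 -0.  -1.7]
shift cm [0.11 0.11 0.69] twist -0.01
```

Emit:
drive_tool(
  increments="-0.8 0 -0.1 0;-0.8 0 0 0;-0.7 0 0 0;-0.7 0 -0.1 0;-0.7 0 -0.1 0",
)

```text
clock: 27.6
eef_pos: [0.5891, 0.1164, 0.0813]
tool_rot: [3.142, -0.0, 3.053]
ft_force: [-1.4, 1.1, -1.7]
opening: 0.613
grip_force: 3.0
```

Emit:
drive_tool(
  increments="-0.7 0 0 0;-0.6 0 0 0;-0.6 0 0 0;0 0 0 0;0 0 0 0",
)

```text
clock: 28.02
eef_pos: [0.6073, 0.1151, 0.0813]
tool_rot: [3.141, 0.0, 3.054]
ft_force: [0.8, 2.1, -0.1]
opening: 0.614
grip_force: 3.0
```

```bash
python3 tilt2.py b; python3 -c "
from h import *
to(.55,.121,.0715,175)"
```

```text
(8, 32) 4488 slope deg 20.5
highest at [  4.1 -21.6 -37.3] z 0.117 pos [0.6073 0.1151 0.0813]
pos [0.607  0.1151 0.0813] yaw 174.98 t 28.1 q [ 0.29  0.72 -0.89  1.68  0.63  1.06  0.68] F [-0.2  1.5 -0.3]
shift cm [5.73 0.09 0.98] twist -0.02
```

About 20° off vertical, inside the tipping limit. Backing off, touching down and releasing so it settles upright.

Emit:
drive_tool(
  increments="0 0 -1 0;0.8 0 0 0;2 0 0 0;2 0 0 0;1 0 0 0",
)

```text
clock: 28.48
eef_pos: [0.5464, 0.12, 0.0915]
tool_rot: [-3.14, -0.001, 3.055]
ft_force: [-0.7, -0.0, -2.6]
opening: 0.605
grip_force: 3.0
```

Emit:
drive_tool(
  increments="0.5 0 0 0;0 0 0 0;0 0 0.5 0;0 0 0.4 0;0 0 0 0",
)

```text
clock: 28.9
eef_pos: [0.5446, 0.1199, 0.0812]
tool_rot: [-3.141, -0.001, 3.053]
ft_force: [-0.3, -0.6, -2.2]
opening: 0.607
grip_force: 3.0
```

```bash
python3 tilt2.py b
```

```text
(-80, -8) 601 slope deg -57.1
(8, 32) 4618 slope deg 33.0
highest at [  5.   -8.5 -37. ] z 0.117 pos [0.5446 0.1199 0.0812]
```

Emit:
drive_tool(
  increments="0 0 0 0;0 0 0 0;0 0 0 0;0 0 0 0;0 0 0 0",
  fingers=1,
)

```text
clock: 29.37
eef_pos: [0.5445, 0.1205, 0.0825]
tool_rot: [3.141, 0.0, 3.054]
ft_force: [0.7, -0.1, -0.9]
opening: 0.925
grip_force: 0.0
```

Emit:
drive_tool(
  increments="0 0 0 0;0 0 0 0;0 0 -3 0;0 0 -4 0;0 0 -4 0",
)

```text
clock: 29.78
eef_pos: [0.5433, 0.1203, 0.193]
tool_rot: [-3.141, -0.002, 3.054]
ft_force: [1.3, 0.9, -0.5]
opening: 0.998
grip_force: 0.0
```

Emit:
drive_tool(
  increments="0 0 -1 0;0 0 0 0;0 0 0 0;0 0 0 0;0 0 0 0",
)

```text
clock: 30.2
eef_pos: [0.5436, 0.1198, 0.2008]
tool_rot: [-3.141, -0.002, 3.054]
ft_force: [-0.9, -0.2, -0.7]
opening: 1.002
grip_force: 0.0
```

```bash
python3 w.py; python3 -c "
from h import *
to(.535,.121,.065,175)"
```

```text
yel [501.  35.] [ 434    0  126   73 8228] zt 0.0571 rect [420.6 337.4] [93.9 52.2] 79.6
yel [356. 258.] [ 336  237   52   44 1735] zt 0.0972 rect [620.7 183.4] [11.1 26.2] 25.5
yel [371. 320.] [345 311  56  18 846] zt 0.1082 rect [667.6 195. ] [47.3 18.1] 84.3
blue [285. 138.] [ 255   89   60  101 5888] zt 0.0571 rect [498.7 124.9] [55.7 94.5] 85.2
blue [135. 148.] [  98  120   62   60 2029] zt 0.0358 rect [495.8 -42.8] [50.4 50.3] 71.4
pos [0.5436 0.12   0.2009] yaw 174.97 t 30.2 q [ 0.39  0.52 -1.02  1.69  0.47  1.2   0.73] F [ 0.5 -0.5  0.5]
shift cm [ 0.84  0.03 13.59] twist -0.03
```

The backing move swung the tub back, and it fell onto its side with the mouth towards the rack; it now lies at (498.7, 124.9) mm. Repeating the grip there, with slower moves this time.

Emit:
drive_tool(
  increments="3 0 0 0;3 0 0 0;2.3 0.1 2 0;0 0 4 0;0 0 4 0",
)

```text
clock: 30.67
eef_pos: [0.4613, 0.1288, 0.1018]
tool_rot: [3.142, 0.003, 3.054]
ft_force: [1.0, -1.2, -0.1]
opening: 0.998
grip_force: 0.0
```

Emit:
drive_tool(
  increments="0 0 4 0;0 0 2.5 0;0 0 1.5 0;0 0 0 0;0 0 0 0",
)

```text
clock: 31.08
eef_pos: [0.4607, 0.1288, 0.0216]
tool_rot: [-3.141, -0.003, 3.055]
ft_force: [0.8, 0.4, -0.1]
opening: 1.0
grip_force: 0.0
```

Emit:
drive_tool(
  increments="0 0 0 0;0 0 0 0;0 0 0 0;0 0 0 0;0 0 0 0",
  fingers=-1,
  squeeze=3,
)

```text
clock: 31.5
eef_pos: [0.4622, 0.1286, 0.0229]
tool_rot: [3.141, 0.001, 3.053]
ft_force: [-0.6, 0.1, -0.1]
opening: 0.687
grip_force: 0.0
```

Emit:
drive_tool(
  increments="0 0 0 0;0 0 0 0;0 0 0 0;0 0 0 0;0 0 0 0",
)

```text
clock: 31.92
eef_pos: [0.4619, 0.1285, 0.0225]
tool_rot: [-3.141, 0.0, 3.054]
ft_force: [-0.1, -1.7, 4.0]
opening: 0.61
grip_force: 3.0
```

Emit:
drive_tool(
  increments="-0.5 0 -1 0;-0.6 0 -1 0;-0.7 0 -1 0;-0.8 0 -1 0;-0.8 0 -1 0",
)

```text
clock: 32.33
eef_pos: [0.4959, 0.1258, 0.0732]
tool_rot: [3.141, -0.001, 3.054]
ft_force: [0.3, 0.8, -0.5]
opening: 0.61
grip_force: 3.0
```

Emit:
drive_tool(
  increments="-0.8 0 -0.8 0;-0.6 0 -0.7 0;-0.4 0 -0.2 0;-0.2 0 0 0;0 0 0 0",
)

```text
clock: 32.75
eef_pos: [0.5156, 0.1238, 0.0891]
tool_rot: [-3.142, -0.0, 3.053]
ft_force: [-0.8, 0.1, -1.5]
opening: 0.609
grip_force: 3.0
```

```bash
python3 tilt2.py b;python3 -c "
from h import *
to(.535,.121,.065,175)"
```

```text
(-80, -8) 333 slope deg -44.4
(8, 32) 4890 slope deg 46.0
highest at [  4.5 -11.2 -38. ] z 0.126 pos [0.5156 0.1238 0.0891]
pos [0.5151 0.1238 0.0889] yaw 174.97 t 32.8 q [ 0.32  0.6  -0.94  1.89  0.58  0.96  0.6 ] F [-0.5 -0.8 -2.4]
shift cm [-2.01 -0.11  2.38] twist -0.03
```

Emit:
drive_tool(
  increments="0.3 0 -0.5 0;0.6 0 -0.5 0;0.8 0 0 0;0.8 0 0 0;0.8 0 0 0",
)

```text
clock: 33.22
eef_pos: [0.4813, 0.1269, 0.0993]
tool_rot: [-3.141, -0.0, 3.054]
ft_force: [-0.1, 1.1, -1.4]
opening: 0.607
grip_force: 3.0
```

Emit:
drive_tool(
  increments="0.7 0 0 0;0.4 0 0 0;0.2 0 0 0;0 0 0 0;0 0 0 0",
)

```text
clock: 33.63
eef_pos: [0.4699, 0.1279, 0.0993]
tool_rot: [3.142, 0.0, 3.054]
ft_force: [0.2, 0.5, -1.0]
opening: 0.61
grip_force: 3.0
```

Emit:
drive_tool(
  increments="-2.5 0 0 0;-1.8 0 0 0;-1.1 0 0 0;-0.6 0 0 0;-0.2 0 0 0",
)

```text
clock: 34.05
eef_pos: [0.5321, 0.1226, 0.099]
tool_rot: [3.141, -0.0, 3.053]
ft_force: [0.9, 0.4, -1.8]
opening: 0.609
grip_force: 3.0
```

```bash
python3 tilt2.py b
```

```text
(-80, -8) 593 slope deg -57.5
(8, 32) 4634 slope deg 32.4
highest at [  4.2   2.3 -37.5] z 0.135 pos [0.5321 0.1226 0.099 ]
```

The forward jerk added 13°. Repeating it.

Emit:
drive_tool(
  increments="0.2 0 0 0;0.5 0 0 0;0.8 0 0 0;0.8 0 0 0;0.9 0 0 0",
)

```text
clock: 34.52
eef_pos: [0.4982, 0.1255, 0.0994]
tool_rot: [-3.141, -0.0, 3.054]
ft_force: [-0.2, 0.5, -1.6]
opening: 0.61
grip_force: 3.0
```

Emit:
drive_tool(
  increments="0.9 0 0 0;0.8 0 0 0;0.8 0 0 0;0.4 0 0 0;0.1 0 0 0",
)

```text
clock: 34.93
eef_pos: [0.4688, 0.128, 0.0994]
tool_rot: [-3.141, -0.0, 3.054]
ft_force: [0.1, -0.0, -1.7]
opening: 0.607
grip_force: 3.0
```

Emit:
drive_tool(
  increments="-3.2 0 0 0;-1.8 0 0 0;-1.1 0 0 0;-0.6 0 0 0;-0.2 0 0 0",
)

```text
clock: 35.35
eef_pos: [0.5388, 0.122, 0.0991]
tool_rot: [3.141, -0.001, 3.053]
ft_force: [0.0, -0.7, -1.4]
opening: 0.612
grip_force: 3.0
```

```bash
python3 tilt2.py b
```

```text
(-80, -8) 535 slope deg -57.8
(8, 32) 4552 slope deg 32.1
highest at [  4.7  15.9 -36.4] z 0.134 pos [0.5388 0.122  0.0991]
```

Emit:
drive_tool(
  increments="-0.4 0 0.3 0;-0.5 0 0.5 0;-0.5 0 0.5 0;-0.5 0 0.4 0;-0.5 0 0.1 0",
)

```text
clock: 35.82
eef_pos: [0.5623, 0.1194, 0.0803]
tool_rot: [-3.141, -0.001, 3.054]
ft_force: [-0.8, -0.1, -1.7]
opening: 0.608
grip_force: 3.0
```

Emit:
drive_tool(
  increments="-0.6 0 0 0;-0.7 0 0 0;-0.7 0 -0.1 0;-0.7 0 0 0;-0.7 0 0 0",
)

```text
clock: 36.23
eef_pos: [0.5973, 0.117, 0.0828]
tool_rot: [3.141, 0.001, 3.054]
ft_force: [0.2, -0.3, 0.9]
opening: 0.611
grip_force: 3.0
```

Emit:
drive_tool(
  increments="-0.7 0 0 0;-0.5 0 0 0;-0.3 0 0 0;0 0 0 0;0 0 0 0",
)

```text
clock: 36.65
eef_pos: [0.6111, 0.1157, 0.0822]
tool_rot: [3.141, -0.0, 3.054]
ft_force: [0.8, 1.2, -1.1]
opening: 0.611
grip_force: 3.0
```

```bash
python3 tilt2.py b
```

```text
(8, 32) 4370 slope deg 18.2
highest at [  4.3  -2.4 -35.5] z 0.117 pos [0.6111 0.1157 0.0822]
```

The tub is now near upright, about 80° by the contact geometry. Tightening the grip in place; it can go over the peg at this small lean.

Emit:
drive_tool(
  increments="0 0 0 0;0 0 0 0;0 0 0 0;0 0 0 0;0 0 0 0",
  squeeze=25,
)

```text
clock: 37.12
eef_pos: [0.611, 0.1156, 0.0823]
tool_rot: [3.142, -0.0, 3.054]
ft_force: [-0.4, 1.6, -2.3]
opening: 0.607
grip_force: 25.0
```

Emit:
drive_tool(
  increments="0 0 -1 0;0 0 -2 0;0 0 -3 0;0 0 -3 0;0 0 -1.5 0",
)

```text
clock: 37.53
eef_pos: [0.612, 0.1162, 0.1916]
tool_rot: [3.14, 0.003, 3.054]
ft_force: [1.1, 0.5, -0.8]
opening: 0.603
grip_force: 25.0
```

Emit:
drive_tool(
  increments="0 0 0 0;0 0 0 0;0 0 0 0;0 0 0 0;0 0 0 0",
)

```text
clock: 37.95
eef_pos: [0.6105, 0.1151, 0.1861]
tool_rot: [-3.141, -0.002, 3.054]
ft_force: [-0.1, 0.1, -1.3]
opening: 0.607
grip_force: 25.0
```

```bash
python3 tilt.py b; python3 -c "
from h import *
to(.625,.077,.187,175)
c,P=cam('scene'); 
hsv=cv2.cvtColor(c['color'],cv2.COLOR_BGR2HSV); m=(cv2.inRange(hsv,(105,120,40),(125,255,255))>0)&(P[...,2]>.09)&(P[...,0]>.55)
q=P[m]; print(len(q),q.min(0),q.max(0))
# +y face plane: x extents per height
for z in np.arange(.1,.22,.015):
    s=q[abs(q[:,2]-z)<.007]
    if len(s)>4: print(z.round(3),s[:,0].min().round(4),s[:,0].max().round(4),len(s))
cv2.imwrite('pics/s7.png',cv2.resize(c['color'][120:330,180:400],None,fx=2.6,fy=2.6))"
```

```text
10576 tool y mean -0.0
-4 z tool top/bot [-35. -34. -33.] 576
4 z tool top/bot [-34. -32. -31.] 1633
12 z tool top/bot [-31. -30. -28.] 1613
20 z tool top/bot [-29. -27. -25.] 1603
28 z tool top/bot [-26. -24. -23.] 1597
36 z tool top/bot [-23. -22. -20.] 1567
44 z tool top/bot [-21. -19. -17.] 1578
52 z tool top/bot [-19. -18. -16.] 409
pos [0.6106 0.1152 0.1862] yaw 174.97 t 38.0 q [ 0.32  0.62 -0.95  1.55  0.52  1.24  0.77] F [ 0.3 -0.3 -1.7]
shift cm [-1.77 -3.68 -0.08] twist -0.03
1243 [0.55970446 0.0861849  0.12418348] [0.64014371 0.15033284 0.22355056]
0.13 0.5868 0.6401 66
0.145 0.5849 0.64 196
0.16 0.5783 0.6341 201
0.175 0.5745 0.6305 207
0.19 0.5689 0.6249 210
0.205 0.5597 0.6196 190
```

View pics/s7.png

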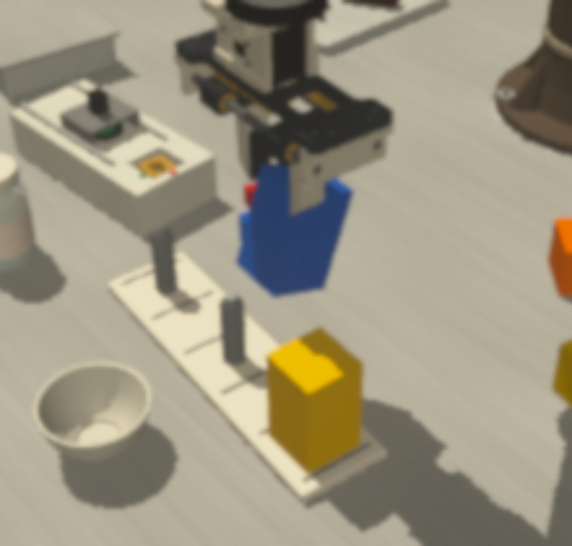

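The tub is now held firmly at about 72°, an 18° lean, with its centre of mass inside the support edge. I'll stand it on open table, where releasing it settles it upright.

Emit:
drive_tool(
  increments="2 0 0 0;2.5 0 0 0;2.5 0 0 0;1.5 0 2 0;0 0 3 0",
)

```text
clock: 38.47
eef_pos: [0.5249, 0.1246, 0.1391]
tool_rot: [3.141, 0.003, 3.056]
ft_force: [0.7, -0.3, -1.7]
opening: 0.604
grip_force: 25.0
```

Emit:
drive_tool(
  increments="0 0 3 0;0 0 2 0;0 0 0.8 0;0 0 0 0;0 0 0 0",
)

```text
clock: 38.88
eef_pos: [0.5267, 0.1235, 0.0798]
tool_rot: [3.141, -0.0, 3.054]
ft_force: [0.4, 0.1, -0.6]
opening: 0.608
grip_force: 25.0
```

```bash
python3 tilt.py b
```

```text
10588 tool y mean -0.0
-4 z tool top/bot [-35. -34. -33.] 504
4 z tool top/bot [-34. -32. -30.] 1620
12 z tool top/bot [-31. -29. -28.] 1618
20 z tool top/bot [-29. -27. -25.] 1616
28 z tool top/bot [-26. -24. -23.] 1590
36 z tool top/bot [-23. -22. -20.] 1574
44 z tool top/bot [-21. -19. -17.] 1594
52 z tool top/bot [-18. -17. -16.] 472
```

Same lean. A few mm more to touch down, watching the force.

Emit:
drive_tool(
  increments="0 0 0.3 0;0 0 0.2 0;0 0 0.2 0;0 0 0 0;0 0 0 0",
)

```text
clock: 39.35
eef_pos: [0.5272, 0.1231, 0.0729]
tool_rot: [3.141, 0.001, 3.053]
ft_force: [1.2, -0.3, 3.3]
opening: 0.604
grip_force: 25.0
```

Emit:
drive_tool(
  increments="0 0 0.1 0;0 0 0.1 0;0 0 0 0;0 0 0 0;0 0 0 0",
)

```text
clock: 39.77
eef_pos: [0.529, 0.1232, 0.0724]
tool_rot: [3.141, 0.005, 3.053]
ft_force: [1.4, -3.5, 15.7]
opening: 0.603
grip_force: 25.0
```

```bash
python3 tilt.py b | sed -n 2,8p; python3 -c "
from h import *
to(0.5,.1,.1)"
```

```text
-4 z tool top/bot [-35. -34. -33.] 593
4 z tool top/bot [-34. -33. -31.] 1631
12 z tool top/bot [-32. -30. -29.] 1603
20 z tool top/bot [-29. -28. -26.] 1611
28 z tool top/bot [-27. -25. -24.] 1594
36 z tool top/bot [-25. -23. -21.] 1589
44 z tool top/bot [-22. -21. -19.] 1579
pos [0.529  0.1231 0.0724] yaw 174.93 t 39.8 q [ 0.3   0.63 -0.91  1.87  0.61  0.94  0.59] F [ 3.2 -2.7 16.4]
shift cm [ 2.67 -2.56 -2.78] twist None
```

Emit:
drive_tool(
  increments="0 0 0 0;0 0 0.2 0;0 0 0.2 0;0 0 0.2 0;0 0 0 0",
  squeeze=5,
)

```text
clock: 40.23
eef_pos: [0.5277, 0.1233, 0.065]
tool_rot: [3.141, 0.002, 3.053]
ft_force: [1.4, -0.7, 4.6]
opening: 0.61
grip_force: 5.0
```

```bash
python3 tilt.py b | sed -n 2,9p; python3 -c "
from h import *
to(0.5,.1,.1)"
```

```text
-4 z tool top/bot [-42. -41. -40.] 1197
4 z tool top/bot [-41. -39. -38.] 1742
12 z tool top/bot [-38. -37. -35.] 1711
20 z tool top/bot [-36. -34. -33.] 1733
28 z tool top/bot [-34. -32. -30.] 1721
36 z tool top/bot [-31. -30. -28.] 1724
44 z tool top/bot [-29. -27. -26.] 1593
pos [0.5275 0.1233 0.0651] yaw 174.96 t 40.3 q [ 0.3   0.64 -0.9   1.88  0.62  0.93  0.58] F [ 1.9 -1.   4.9]
shift cm [ 2.53 -2.56 -3.5 ] twist None
```

Lean is about 16° and it's resting on the table. Releasing.

Emit:
drive_tool(
  increments="0 0 0 0;0 0 0 0;0 0 0 0;0 0 0 0;0 0 0 0",
  fingers=1,
)

```text
clock: 40.7
eef_pos: [0.5263, 0.1229, 0.0642]
tool_rot: [-3.141, -0.0, 3.054]
ft_force: [0.2, -0.6, 0.5]
opening: 0.922
grip_force: 0.0
```

Emit:
drive_tool(
  increments="0 0 0 0;0 0 0 0;0 0 -3 0;0 0 -4 0;0 0 -4 0",
)

```text
clock: 41.12
eef_pos: [0.5254, 0.1229, 0.1749]
tool_rot: [-3.141, -0.003, 3.054]
ft_force: [0.5, 0.5, 0.2]
opening: 0.999
grip_force: 0.0
```

Emit:
drive_tool(
  increments="1 0 -1 0;1 0 0 0;0 0 0 0;0 0 0 0;0 0 0 0",
)

```text
clock: 41.53
eef_pos: [0.5062, 0.124, 0.1831]
tool_rot: [-3.141, -0.002, 3.054]
ft_force: [-0.1, 0.9, 0.1]
opening: 1.003
grip_force: 0.0
```

```bash
python3 w.py; python3 -c "
from h import *
to(.535,.121,.065,175)"
```

```text
yel [502.  70.] [ 436   28  124   82 8585] zt 0.0571 rect [417.5 335.8] [89.8 56.4] 79.1
yel [370. 328.] [ 336  312   76   35 2010] zt 0.1079 rect [630.6 200.9] [53.7 23.5] 86.3
blue [130. 185.] [  93  157   64   62 2267] zt 0.0358 rect [495.7 -43.1] [51.  50.6] 71.4
blue [285. 219.] [ 252  177   67   84 5318] zt 0.0959 rect [530.8 123.4] [55.  56.3] 85.2
pos [0.5063 0.1241 0.1831] yaw 174.95 t 41.6 q [ 0.4   0.48 -1.02  1.79  0.45  1.13  0.71] F [ 0.  -0.5  0.4]
shift cm [-2.91 -0.05 11.8 ] twist -0.05
```

Blue now stands upright at (530.8, 123.4) mm. Regripping from above.

Emit:
drive_tool(
  increments="-1.2 0.1 0 0;-1.25 0 3 0;0 0 3 0;0 0 3 0;0 0 2 0",
)

```text
clock: 42.0
eef_pos: [0.5299, 0.1228, 0.0706]
tool_rot: [-3.141, -0.004, 3.053]
ft_force: [0.4, -0.1, 0.3]
opening: 1.001
grip_force: 0.0
```

Emit:
drive_tool(
  increments="0 0 1.1 0;0 0 0 0;0 0 0 0;0 0 0 0;0 0 0 0",
)

```text
clock: 42.42
eef_pos: [0.532, 0.124, 0.0647]
tool_rot: [3.141, 0.002, 3.054]
ft_force: [0.2, 0.2, -0.0]
opening: 0.999
grip_force: 0.0
```

Emit:
drive_tool(
  increments="0 0 0 0;0 0 0 0;0 0 0 0;0 0 0 0;0 0 0 0",
  fingers=-1,
  squeeze=15,
)

```text
clock: 42.83
eef_pos: [0.5311, 0.1235, 0.0635]
tool_rot: [-3.142, 0.0, 3.054]
ft_force: [0.3, 0.7, 0.1]
opening: 0.684
grip_force: 0.0
```

Emit:
drive_tool(
  increments="0 0 0 0;0 0 0 0;0 0 0 0;0 0 0 0;0 0 0 0",
)

```text
clock: 43.25
eef_pos: [0.5311, 0.1235, 0.0634]
tool_rot: [-3.141, 0.0, 3.054]
ft_force: [0.4, -1.2, 1.2]
opening: 0.606
grip_force: 15.0
```

Emit:
drive_tool(
  increments="0 0 0 0;0 0 0 0;0 0 0 0;0 0 0 0;0 0 0 0",
  squeeze=25,
)

```text
clock: 43.67
eef_pos: [0.5311, 0.1235, 0.0633]
tool_rot: [-3.141, 0.0, 3.054]
ft_force: [-1.0, -0.4, 2.5]
opening: 0.606
grip_force: 25.0
```

Emit:
drive_tool(
  increments="0 0 -2 0;0 0 -3 0;0 0 -3 0;0 0 -3 0;0 0 -1 0",
)

```text
clock: 44.08
eef_pos: [0.5323, 0.125, 0.1871]
tool_rot: [3.139, 0.004, 3.054]
ft_force: [1.1, 1.6, -0.9]
opening: 0.605
grip_force: 25.0
```

Emit:
drive_tool(
  increments="-2.2 -0.74 0 0;-2.2 -0.74 0 0;-2.2 -0.74 0 0;-2.2 -0.74 0 0;-2.2 -0.74 0 0",
)

```text
clock: 44.5
eef_pos: [0.6379, 0.0763, 0.1822]
tool_rot: [-3.141, -0.001, 3.054]
ft_force: [-0.2, 0.9, -1.3]
opening: 0.605
grip_force: 25.0
```

Emit:
drive_tool(
  increments="0 0 0 0;0 0 0 0;0 0 0 0;0 0 0 0;0 0 0 0",
)

```text
clock: 44.92
eef_pos: [0.6366, 0.0778, 0.1834]
tool_rot: [-3.141, -0.0, 3.055]
ft_force: [0.6, 0.3, -1.2]
opening: 0.607
grip_force: 25.0
```

```bash
python3 tilt.py b; python3 -c "
from h import *
to(.6365,.077,.075,175)"
```

```text
9688 tool y mean 0.0
-28 z tool top/bot [-33. -32. -31.] 429
-12 z tool top/bot [-33. -32. -31.] 417
-4 z tool top/bot [-33. -32. -31.] 1361
4 z tool top/bot [-33. -32. -31.] 1388
12 z tool top/bot [-33. -32. -31.] 1483
20 z tool top/bot [-34. -32.  28.] 2294
28 z tool top/bot [-30.   0.  54.] 2312
pos [0.6368 0.0776 0.1835] yaw 175.03 t 45.0 q [ 0.36  0.65 -0.94  1.5   0.54  1.26  0.84] F [ 0.1  0.7 -1.4]
shift cm [ 0.02 -0.06 10.85] twist 0.03
```

Emit:
drive_tool(
  increments="0 0 2 0;0 0 2 0;0 0 2 0;0 0 2 0;0 0 1 0",
)

```text
clock: 45.38
eef_pos: [0.636, 0.0766, 0.0911]
tool_rot: [-3.14, -0.002, 3.054]
ft_force: [-0.5, -0.3, -1.9]
opening: 0.604
grip_force: 25.0
```

Emit:
drive_tool(
  increments="0 0 0.8 0;0 0 0.6 0;0 0 0.4 0;0 0 0.1 0;0 0 0 0",
)

```text
clock: 45.8
eef_pos: [0.6379, 0.0773, 0.0754]
tool_rot: [3.141, 0.001, 3.054]
ft_force: [1.0, -0.6, -1.2]
opening: 0.605
grip_force: 25.0
```

Emit:
drive_tool(
  increments="0 0 0 0;0 0 0 0;0 0 0 0;0 0 0 0;0 0 0 0",
  fingers=1,
)

```text
clock: 46.22
eef_pos: [0.6375, 0.0771, 0.0745]
tool_rot: [3.142, 0.0, 3.054]
ft_force: [-0.8, -0.0, -0.0]
opening: 0.918
grip_force: 0.0
```

Emit:
drive_tool(
  increments="0 0 -2 0;0 0 -3 0;0 0 -4 0;0 0 -3 0;0 0 -2 0",
)

```text
clock: 46.63
eef_pos: [0.6382, 0.078, 0.218]
tool_rot: [3.14, 0.003, 3.054]
ft_force: [0.7, 0.9, 0.2]
opening: 0.997
grip_force: 0.0
```

Emit:
drive_tool(
  increments="2.6 -2.65 0 0;2.6 -2.65 0 0;2.6 -2.65 0 0;2.6 -2.65 0 0;2.6 -2.65 0 0",
)

```text
clock: 47.05
eef_pos: [0.4947, -0.0443, 0.2141]
tool_rot: [-3.141, -0.0, 3.054]
ft_force: [-0.3, -1.4, 0.4]
opening: 0.999
grip_force: 0.0
```

Emit:
drive_tool(
  increments="0 0 0 6;0 0 0 6;0 0 0 0;0 0 0 0;0 0 0 0",
)

```text
clock: 47.47
eef_pos: [0.4965, -0.0429, 0.2144]
tool_rot: [3.141, 0.0, 2.849]
ft_force: [0.2, -0.5, 0.1]
opening: 1.001
grip_force: 0.0
```

```bash
cat > k.py <<'E'
from h import *
import sys
c,P=cam('wrist'); np.save('wP.npy',P); np.save('wC.npy',c['color'])
if len(sys.argv)>1: cv2.imwrite('pics/'+sys.argv[1],c['color'])
hsv=cv2.cvtColor(c['color'],cv2.COLOR_BGR2HSV)
red=(cv2.inRange(hsv,(0,120,40),(8,255,255))|cv2.inRange(hsv,(172,120,40),(180,255,255)))>0
for nm,m,z0,z1 in [('key',red,.06,.2),('holder',cv2.inRange(hsv,(100,100,30),(128,255,255))>0,.03,.042),('blue tub',cv2.inRange(hsv,(100,100,30),(128,255,255))>0,.1,.115)]:
    m=m&(P[...,2]>z0)&(P[...,2]<z1); q=P[m]
    if len(q)<30: continue
    zt=np.percentile(q[:,2],80); q=q[abs(q[:,2]-zt)<.005]
    r=cv2.minAreaRect((q[:,:2]*1000).astype(np.float32)); print(nm,len(q),'zt',zt.round(4),np.round(r[0],1),np.round(r[1],1),round(r[2],1))
E
python3 k.py w8.png
python3 -c "
from h import *
to(.4957,-.043,.1,163)
c,P=cam('top'); np.save('topP.npy',P);np.save('topC.npy',c['color'])
c,P=cam('scene'); np.save('sceneP.npy',P);np.save('sceneC.npy',c['color'])"; python3 m.py | egrep 'top|scene|yel|blue'
```

```text
key 690 zt 0.0849 [495.6 -43.5] [12.5 49.6] 72.9
holder 1552 zt 0.0361 [541.9  21.9] [220.5  60.5] 54.7
blue tub 65 zt 0.1074 [612.8  83. ] [9.  8.3] 64.0
pos [ 0.4965 -0.0428  0.2143] yaw 163.2 t 47.5 q [ 0.75  0.39 -1.02  1.8   0.36  1.15  0.9 ] F [ 0.2  0.1 -0.8]
shift cm [ 0.07 -0.04 11.43] twist 0.2
top table z [array([ 0.849, -0.46 , -0.004]), array([ 0.359, -0.042,  0.002]), array([0.187, 0.167, 0.004])]
yel [236. 183.] 511 zt 0.108 rect [645.4 199.7] [55.3 56.3] 85.7
yel [ 77. 249.] 496 zt 0.024 rect [459.4 684.2] [ 38.6 119.5] 8.7
yel [191. 262.] 661 zt 0.058 rect [415.9 338.1] [94.5 54.6] 79.2
yel [158. 311.] 764 zt 0.057 rect [275.  430.2] [56. 96.] 34.6
blue [278. 185.] 469 zt 0.108 rect [634.9  76.3] [55.2 55.3] 83.4
blue [315. 237.] 68 zt 0.037 rect [482.4 -28. ] [41.1 22.1] 25.9
scene table z [array([ 0.831,  0.069, -0.   ]), array([0.394, 0.182, 0.001]), array([0.701, 0.29 , 0.003])]
yel [238. 183.] 27 zt 0.053 rect [ 538.  -194.7] [17.1 26.9] 85.8
yel [489. 262.] 1662 zt 0.057 rect [277.6 431.7] [60.7 94.6] 34.2
yel [418. 269.] 1609 zt 0.057 rect [418.4 339.5] [96.1 60.1] 79.9
yel [301. 273.] 1538 zt 0.108 rect [648.8 201.5] [57.5 57.3] 85.1
yel [545. 380.] 601 zt 0.024 rect [467.5 651. ] [42.6 54.1] 6.1
blue [282. 211.] 162 zt 0.036 rect [502.7 -43.4] [50.6 39.5] 74.4
blue [270. 232.] 479 zt 0.109 rect [638.7  78.4] [56.6 55.4] 85.0
```

Both tubs are fully down, with tops at z 0.1075 to 0.108. Next, a close look at the lock before taking the key.

Emit:
drive_tool(
  increments="-1.68 -2.65 0.4 0;-1.68 -2.65 0.4 0;-1.68 -2.65 0.4 0;-1.68 -2.65 0.4 0;-1.68 -2.65 0.4 0",
)

```text
clock: 48.03
eef_pos: [0.5382, -0.1959, 0.1939]
tool_rot: [3.142, -0.0, 2.846]
ft_force: [1.1, -0.5, 0.6]
opening: 1.0
grip_force: 0.0
```

Emit:
drive_tool(
  increments="0 0 1 0;0 0 0 0;0 0 0 0;0 0 0 0;0 0 0 0",
)

```text
clock: 48.45
eef_pos: [0.5381, -0.1933, 0.1851]
tool_rot: [3.141, 0.001, 2.847]
ft_force: [0.1, 0.0, 0.3]
opening: 0.997
grip_force: 0.0
```

```bash
python3 k.py w9.png; python3 -c "
from h import *
to(.5385,-.194,.18)"
```

```text
key 1209 zt 0.0847 [495.5 -44.1] [14.7 49.7] 73.3
holder 2195 zt 0.0366 [ 648.7 -139.1] [225.1 403.4] 32.5
pos [ 0.5381 -0.1936  0.185 ] yaw 163.09 t 48.5 q [ 0.89  0.53 -0.94  1.68  0.46  1.17  1.11] F [-0.2  0.3  0.4]
shift cm [-0.05 -0.03  0.5 ] twist None
```

View pics/w9.png

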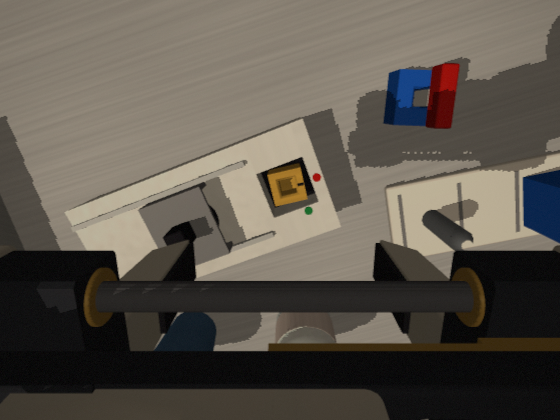

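The wrist view shows the brass lock at (287,186), its black line pointing to the red dot at (317,177), and the green dot at (309,211). The cover is around (190,215), the jar is at (305,345) and the cup at (190,340). Measuring lock, panel and obstacles.

Run:
```python
from h import *
P=np.load('wP.npy');C=np.load('wC.npy'); hsv=cv2.cvtColor(C,cv2.COLOR_BGR2HSV)
print(P[186,287],P[140,260],P[177,317],P[211,309])
m=cv2.inRange(hsv,(12,110,60),(28,255,255)); m[:,:240]=0; m[:,340:]=0; m[:150]=0; m[225:]=0
k,l,s,ce=cv2.connectedComponentsWithStats(m); i=1+s[1:,4].argmax(); print(s[i],ce[i])
q=P[l==i]; q=q[~np.isnan(q[:,0])]; print('brass z',np.percentile(q[:,2],[5,25,50,75,95]).round(4))
t=q[q[:,2]>.046]; r=cv2.minAreaRect((t[:,:2]*1000).astype(np.float32)); print('brass rect',r,'mean',t.mean(0))
d=(P[...,0]-r[0][0]/1e3)**2+(P[...,1]-r[0][1]/1e3)**2
dp=P[(d<.02**2)&(P[...,2]<.042)]; print('socket low',len(dp),dp.mean(0),dp.min(0),dp.max(0))
m=(abs(P[...,2]-.055)<.003)&(P[...,1]<-.1)&(P[...,1]>-.45)&(P[...,0]>.45)&(P[...,0]<.7)&(hsv[...,1]<90)
k,l,s,ce=cv2.connectedComponentsWithStats(m.astype(np.uint8)); i=1+s[1:,4].argmax()
r=cv2.minAreaRect((P[l==i][:,:2]*1000).astype(np.float32)); print('panel',r, cv2.boxPoints(r))
T=np.load('topP.npy'); S=np.load('sceneP.npy')
for nm,b in dict(jar=(.6,.8,-.27,-.14,.09,.13),cup=(.58,.8,-.4,-.27,.075,.1),knob=(.5,.66,-.38,-.24,.095,.112),bowl=(.66,.9,0,.16,.045,.06)).items():
    for n,A in (('w',P),('t',T),('s',S)):
        q=A[(A[...,0]>b[0])&(A[...,0]<b[1])&(A[...,1]>b[2])&(A[...,1]<b[3])&(A[...,2]>b[4])&(A[...,2]<b[5])]
        if len(q)>8: print(nm,n,len(q),q.min(0).round(3),q.max(0).round(3))
big=cv2.resize(C[140:240,130:330],(800,400),interpolation=cv2.INTER_CUBIC); cv2.imwrite('pics/lock.png',big)
```

```text
[ 0.54053795 -0.19032231  0.02969996] [ 0.48677    -0.20006493  0.05522774] [ 0.53482131 -0.15945778  0.05532524] [ 0.56411451 -0.17563513  0.05735203]
[ 267  164   41   43 1257] [286.80190931 184.85361973]
brass z [0.0282 0.0396 0.0507 0.0515 0.0523]
brass rect ((536.8394165039062, -188.69557189941406), (31.909202575683594, 32.601505279541016), 86.56507873535156) mean [ 0.53616922 -0.18880267  0.05101456]
socket low 403 [ 0.53382375 -0.18659346  0.02824088] [ 0.51860548 -0.20854269  0.01815944] [ 0.54918658 -0.16881629  0.04181687]
panel ((543.2593994140625, -276.2827453613281), (110.68516540527344, 245.67234802246094), 4.067629814147949) [[ 479.34296 -157.68166]
 [ 496.76947 -402.73517]
 [ 607.17584 -394.88385]
 [ 589.7493  -149.83032]]
jar t 346 [ 0.684 -0.252  0.09 ] [ 0.744 -0.193  0.118]
jar s 363 [ 0.687 -0.253  0.09 ] [ 0.746 -0.188  0.115]
cup w 80 [ 0.656 -0.364  0.075] [ 0.666 -0.333  0.081]
cup t 135 [ 0.653 -0.393  0.075] [ 0.721 -0.324  0.092]
cup s 205 [ 0.656 -0.392  0.075] [ 0.724 -0.32   0.09 ]
knob w 308 [ 0.534 -0.298  0.095] [ 0.549 -0.28   0.105]
knob t 42 [ 0.532 -0.298  0.095] [ 0.55  -0.28   0.109]
knob s 35 [ 0.534 -0.297  0.096] [ 0.553 -0.276  0.106]
bowl w 38 [0.66  0.047 0.045] [0.664 0.049 0.06 ]
bowl t 121 [0.734 0.025 0.045] [0.831 0.119 0.057]
bowl s 392 [0.66  0.022 0.045] [0.834 0.123 0.06 ]
```

View pics/lock.png

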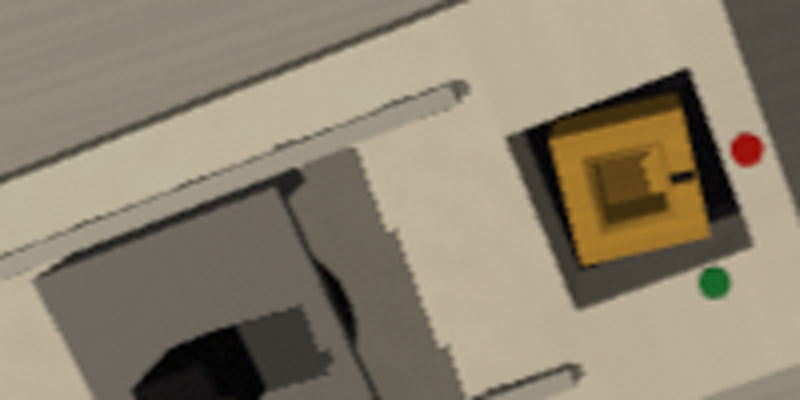

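The lock is at (537, -189) mm. Two independent estimates agree. It is turned 0.13 rad clockwise so far, with socket sides at -3.4°. Now taking the key.

Emit:
drive_tool(
  increments="1.7 2.62 0 0;1.7 2.62 0 0;1.7 2.62 0 0;1.7 2.62 0 0;1.63 2.62 0 0",
)

```text
clock: 48.92
eef_pos: [0.4949, -0.043, 0.1849]
tool_rot: [-3.141, 0.001, 2.845]
ft_force: [0.2, -0.1, -0.0]
opening: 1.0
grip_force: 0.0
```

Emit:
drive_tool(
  increments="0 0 0 0;0 0 0 0;0 0 0 0;0 0 0 0;0 0 0 0",
)

```text
clock: 49.33
eef_pos: [0.4958, -0.0459, 0.1842]
tool_rot: [-3.141, -0.0, 2.843]
ft_force: [-0.7, -0.0, 0.7]
opening: 1.003
grip_force: 0.0
```

```bash
python3 k.py; python3 -c "
from h import *
to(.4956,-.0437,.065,163)"
```

```text
key 846 zt 0.0848 [495.5 -43.9] [12.8 49.4] 73.4
holder 1814 zt 0.036 [540.6  23.6] [221.2  60.5] 56.1
pos [ 0.4957 -0.0459  0.1842] yaw 162.87 t 49.4 q [ 0.74  0.42 -1.    1.85  0.4   1.09  0.86] F [0.5 0.  0.4]
shift cm [ 0.08  0.2  11.92] twist -0.13
```

Emit:
drive_tool(
  increments="0.05 0.2 3 0;0 0 3 0;0 0 3 0;0 0 2 0;0 0 0.9 0",
)

```text
clock: 49.8
eef_pos: [0.494, -0.0436, 0.0626]
tool_rot: [-3.141, -0.004, 2.843]
ft_force: [-0.5, -0.4, 0.5]
opening: 1.0
grip_force: 0.0
```

Emit:
drive_tool(
  increments="0 0 0 0;0 0 0 0;0 0 0 0;0 0 0 0;0 0 0 0",
)

```text
clock: 50.22
eef_pos: [0.4965, -0.0429, 0.0664]
tool_rot: [3.141, 0.002, 2.844]
ft_force: [0.1, 0.6, 0.2]
opening: 1.0
grip_force: 0.0
```

Emit:
drive_tool(
  increments="0 0 0 0;0 0 0 0;0 0 0 0;0 0 0 0;0 0 0 0",
  fingers=-1,
  squeeze=10,
)

```text
clock: 50.63
eef_pos: [0.4956, -0.0428, 0.0653]
tool_rot: [-3.142, 0.0, 2.844]
ft_force: [0.4, 0.1, 0.9]
opening: 0.689
grip_force: 0.0
```

Emit:
drive_tool(
  increments="0 0 0 0;0 0 0 0;0 0 0 0;0 0 0 0;0 0 0 0",
)

```text
clock: 51.05
eef_pos: [0.4956, -0.0428, 0.0653]
tool_rot: [-3.142, -0.0, 2.844]
ft_force: [0.2, 0.7, -0.4]
opening: 0.328
grip_force: 0.0
```

Emit:
drive_tool(
  increments="0 0 0 0;0 0 0 0;0 0 0 0;0 0 0 0;0 0 0 0",
)

```text
clock: 51.47
eef_pos: [0.4956, -0.0428, 0.0653]
tool_rot: [-3.142, 0.0, 2.844]
ft_force: [-0.2, 0.5, 0.2]
opening: 0.009
grip_force: 0.0
```

Emit:
drive_tool(
  increments="0 0 0 0;0 0 0 0;0 0 0 0;0 0 0 0;0 0 0 0",
  squeeze=40,
)

```text
clock: 51.88
eef_pos: [0.4957, -0.0428, 0.0653]
tool_rot: [-3.142, 0.0, 2.844]
ft_force: [-1.1, -0.2, -0.2]
opening: 0.003
grip_force: 0.0
```

```bash
python3 -c "
from h import *
to(.537,-.1889,.17,176.6)"
```

```text
pos [ 0.4957 -0.0428  0.0653] yaw 162.96 t 51.9 q [ 0.62  0.56 -0.88  1.99  0.57  0.86  0.7 ] F [-1.1 -0.2 -0.2]
shift cm [ -8.23 -12.76 -10.47] twist -13.64
```

Again closed on nothing although positioned right, as happened once with tub_a. Reopening, checking the key and retrying.

Emit:
drive_tool(
  increments="0 0 0 0;0 0 0 0;0 0 0 0;0 0 0 0;0 0 0 0",
  fingers=1,
  squeeze=10,
)

```text
clock: 52.3
eef_pos: [0.4957, -0.0428, 0.0653]
tool_rot: [-3.142, 0.0, 2.844]
ft_force: [-0.4, -0.5, -0.4]
opening: 0.315
grip_force: 0.0
```

Emit:
drive_tool(
  increments="0 0 0 0;0 0 0 0;0 0 0 0;0 0 0 0;0 0 0 0",
)

```text
clock: 52.72
eef_pos: [0.4956, -0.0428, 0.0653]
tool_rot: [-3.142, 0.0, 2.844]
ft_force: [0.3, -0.1, 0.3]
opening: 0.683
grip_force: 0.0
```

Emit:
drive_tool(
  increments="0 0 0 0;0 0 0 0;0 0 0 0;0 0 0 0;0 0 0 0",
)

```text
clock: 53.13
eef_pos: [0.4956, -0.0428, 0.0653]
tool_rot: [3.142, 0.0, 2.844]
ft_force: [0.2, -0.3, -0.5]
opening: 0.993
grip_force: 0.0
```

```bash
python3 k.py w10.png; python3 -c "
from h import *
c,P=cam('scene'); hsv=cv2.cvtColor(c['color'],cv2.COLOR_BGR2HSV)
m=(cv2.inRange(hsv,(0,120,40),(6,255,255))|cv2.inRange(hsv,(172,120,40),(180,255,255)))>0
m&=(abs(P[...,0]-.5)<.15)&(abs(P[...,1]+.05)<.15); q=P[m]; print(len(q),q.min(0) if len(q) else '',q.max(0) if len(q) else '',q.mean(0))"
```

```text
key 1806 zt 0.0847 [490.3 -42.3] [13.5 39.4] 73.3
holder 3813 zt 0.0358 [495.8 -43.7] [49.5 50.8] 71.2
91 [ 0.48576879 -0.05867469  0.06647175] [ 0.52018744 -0.03368666  0.08722655] [ 0.50709588 -0.04267372  0.07936468]
```

Emit:
drive_tool(
  increments="0 0 0 0;0 0 0 0;0 0 0 0;0 0 0 0;0 0 0 0",
  fingers=-1,
  squeeze=10,
)

```text
clock: 53.65
eef_pos: [0.4957, -0.0428, 0.0653]
tool_rot: [-3.142, 0.0, 2.844]
ft_force: [-0.8, 0.1, 0.6]
opening: 0.688
grip_force: 0.0
```

Emit:
drive_tool(
  increments="0 0 0 0;0 0 0 0;0 0 0 0;0 0 0 0;0 0 0 0",
)

```text
clock: 54.07
eef_pos: [0.4957, -0.0428, 0.0653]
tool_rot: [-3.142, 0.0, 2.844]
ft_force: [-1.5, 0.1, 0.4]
opening: 0.326
grip_force: 0.0
```

Emit:
drive_tool(
  increments="0 0 0 0;0 0 0 0;0 0 0 0;0 0 0 0;0 0 0 0",
)

```text
clock: 54.48
eef_pos: [0.4956, -0.0428, 0.0653]
tool_rot: [-3.142, 0.0, 2.844]
ft_force: [-0.7, -0.2, 0.1]
opening: 0.007
grip_force: 0.0
```

Emit:
drive_tool(
  increments="0 0 0 0;0 0 0 0;0 0 0 0;0 0 0 0;0 0 0 0",
  fingers=1,
)

```text
clock: 54.9
eef_pos: [0.4956, -0.0428, 0.0653]
tool_rot: [-3.142, 0.0, 2.844]
ft_force: [0.3, 0.6, -0.4]
opening: 0.323
grip_force: 0.0
```

Emit:
drive_tool(
  increments="0 0 0 0;0 0 0 0;0 0 0 0;0 0 0 0;0 0 0 0",
)

```text
clock: 55.32
eef_pos: [0.4956, -0.0428, 0.0653]
tool_rot: [-3.142, 0.0, 2.844]
ft_force: [0.5, -0.1, -1.2]
opening: 0.687
grip_force: 0.0
```

Emit:
drive_tool(
  increments="0 0 -3 0;0 0 -3 0;0 0 -3 0;0 0 0 0;0 0 0 0",
)

```text
clock: 55.73
eef_pos: [0.4967, -0.0428, 0.1568]
tool_rot: [3.141, 0.003, 2.844]
ft_force: [0.1, -0.2, 0.5]
opening: 0.992
grip_force: 0.0
```

```bash
python3 - <<'E'
from h import *
o=env.observe(); c,P=cam('wrist'); M=R.from_euler('xyz',o['tool_rot']).as_matrix()
Q=(P-np.array(o['eef_pos']))@M*1000
g=(abs(Q[...,1])>40)&(abs(Q[...,1])<70)&(abs(Q[...,0])<14)&(Q[...,2]<40)
q=Q[g]; print(len(q),np.percentile(q[:,2],[1,25,50,75,95,99,100]).round(1))
for z in range(-60,40,6):
    s=q[(q[:,2]>=z)&(q[:,2]<z+6)]
    if len(s): print(z,len(s),'x',s[:,0].min().round(),s[:,0].max().round(),'|y|',abs(s[:,1]).min().round(),abs(s[:,1]).max().round())
print(np.round(o['eef_pos'],4))
E
python3 k.py
```

```text
7809 [-111.7  -83.2  -61.6  -44.9  -28.7  -24.2  -21.5]
-60 747 x -10.0 12.0 |y| 45.0 64.0
-54 668 x 2.0 12.0 |y| 45.0 64.0
-48 638 x -1.0 12.0 |y| 44.0 63.0
-42 628 x -4.0 12.0 |y| 44.0 63.0
-36 523 x -8.0 12.0 |y| 44.0 62.0
-30 428 x -10.0 12.0 |y| 44.0 57.0
-24 66 x -9.0 11.0 |y| 45.0 51.0
[ 0.4967 -0.0428  0.1568]
key 1013 zt 0.0848 [495.1 -43.8] [13.2 49. ] 72.5
holder 2034 zt 0.0359 [536.4  18.7] [208.3  59.5] 56.7
```

The wrist depth shows the real fingertips about 21 mm behind the reported TCP, not 11 mm ahead of it. That explains both empty grasps. The reported TCP must go to z≈0.033 for the key handle.

Emit:
drive_tool(
  increments="0 -0.05 3 0;0 0 3 0;0 0 3 0;0 0 2 0;0 0 1.2 0",
)

```text
clock: 56.25
eef_pos: [0.4929, -0.0434, 0.0299]
tool_rot: [-3.14, -0.005, 2.845]
ft_force: [-0.1, -0.0, 0.0]
opening: 1.003
grip_force: 0.0
```

Emit:
drive_tool(
  increments="0 0 0.1 0;0 0 0 0;0 0 0 0;0 0 0 0;0 0 0 0",
)

```text
clock: 56.67
eef_pos: [0.4963, -0.0433, 0.0334]
tool_rot: [3.141, 0.002, 2.844]
ft_force: [0.7, 0.3, 0.3]
opening: 1.0
grip_force: 0.0
```

Emit:
drive_tool(
  increments="0 0 0 0;0 0 0 0;0 0 0 0;0 0 0 0;0 0 0 0",
  fingers=-1,
)

```text
clock: 57.08
eef_pos: [0.4955, -0.0433, 0.0324]
tool_rot: [-3.142, 0.0, 2.844]
ft_force: [0.1, -0.1, -0.4]
opening: 0.681
grip_force: 0.0
```

Emit:
drive_tool(
  increments="0 0 0 0;0 0 0 0;0 0 0 0;0 0 0 0;0 0 0 0",
)

```text
clock: 57.5
eef_pos: [0.4955, -0.0433, 0.0323]
tool_rot: [-3.142, -0.0, 2.844]
ft_force: [0.4, 0.1, -0.4]
opening: 0.322
grip_force: 0.0
```

Emit:
drive_tool(
  increments="0 0 0 0;0 0 0 0;0 0 0 0;0 0 0 0;0 0 0 0",
)

```text
clock: 57.92
eef_pos: [0.4955, -0.0433, 0.0323]
tool_rot: [-3.142, -0.0, 2.844]
ft_force: [-0.7, 0.6, -0.3]
opening: 0.151
grip_force: 10.0
```

Key gripped (opening 0.151 = 13.9 mm). Lifting, aligning and moving over the lock.

Emit:
drive_tool(
  increments="0 0 0 0;0 0 0 0;0 0 -1 0;0 0 -2 0;0 0 -2 0",
  squeeze=40,
)

```text
clock: 58.33
eef_pos: [0.4949, -0.043, 0.0831]
tool_rot: [-3.142, -0.002, 2.845]
ft_force: [0.6, -1.5, -0.8]
opening: 0.151
grip_force: 40.0
```

Emit:
drive_tool(
  increments="0 0 -2 0;0 0 -2 0;0 0 0 -6.8;0 0 0 -6.8;0 0 0 0",
)

```text
clock: 58.75
eef_pos: [0.4956, -0.0435, 0.1232]
tool_rot: [-3.141, 0.001, 3.087]
ft_force: [0.1, -0.5, -1.5]
opening: 0.149
grip_force: 40.0
```

Emit:
drive_tool(
  increments="-1 -2.86 0 0;-1 -2.86 0 0;-1 -2.86 0 0;-1 -2.86 0 0;-1 -2.86 0 0",
)

```text
clock: 59.17
eef_pos: [0.5368, -0.1904, 0.1225]
tool_rot: [3.141, -0.0, 3.078]
ft_force: [2.2, 0.7, -0.2]
opening: 0.152
grip_force: 40.0
```

Emit:
drive_tool(
  increments="0 0 0 0;0 0 0 0;0 0 0 0;0 0 0 0;0 0 0 0",
)

```text
clock: 59.58
eef_pos: [0.5367, -0.1877, 0.1226]
tool_rot: [3.142, 0.0, 3.083]
ft_force: [0.5, 0.3, -0.6]
opening: 0.15
grip_force: 40.0
```

```bash
python3 -c "
from h import *
to(.537,-.1889,.1,176.57)
o=env.observe(); c,P=cam('wrist'); M=R.from_euler('xyz',o['tool_rot']).as_matrix()
Q=(P-np.array(o['eef_pos']))@M*1000
hsv=cv2.cvtColor(c['color'],cv2.COLOR_BGR2HSV)
red=(cv2.inRange(hsv,(0,120,40),(8,255,255))|cv2.inRange(hsv,(172,120,40),(180,255,255)))>0
q=Q[red&(abs(Q[...,0])<40)&(abs(Q[...,1])<30)&(Q[...,2]<0)]; print(len(q),q.min(0).round(1),q.max(0).round(1))
for a in range(-30,30,6):
  s=q[(q[:,0]>=a)&(q[:,0]<a+6)]
  if len(s)>5: print(a,np.percentile(s[:,2],[10,50]).round(1))
"
```

```text
pos [ 0.5367 -0.1877  0.1226] yaw 176.63 t 59.6 q [ 0.89  0.62 -0.96  1.76  0.57  1.07  1.24] F [ 0.5  0.3 -0.6]
shift cm [-0.03 -0.12  2.26] twist 0.06
2722 [ -25.8   -8.2 -105.6] [ 25.1   7.6 -22.8]
-30 [-52.  -51.1]
-24 [-52.7 -51.9]
-18 [-52.7 -52. ]
-12 [-53.1 -52.4]
0 [-52.6 -51.8]
6 [-52.7 -51.9]
12 [-52.7 -51.9]
18 [-52.8 -51.8]
24 [-50.6 -43.7]
```

Emit:
drive_tool(
  increments="-0.03 -0.12 1.5 0;0 0 1.5 0;0 0 1.2 0;0 0 0 0;0 0 0 0",
)

```text
clock: 60.05
eef_pos: [0.5367, -0.1897, 0.08]
tool_rot: [3.141, -0.001, 3.082]
ft_force: [0.3, -0.6, -0.7]
opening: 0.148
grip_force: 40.0
```

Emit:
drive_tool(
  increments="0 0 0.3 0;0 0 0.3 0;0 0 0.3 0;0 0 0.1 0;0 0 0 0",
)

```text
clock: 60.47
eef_pos: [0.5375, -0.1902, 0.0709]
tool_rot: [-3.141, 0.001, 3.082]
ft_force: [-0.6, -0.5, 3.1]
opening: 0.15
grip_force: 40.0
```

```bash
python3 -c "
from h import *
to(.537,-.1889,.054,176.57)"
```

```text
pos [ 0.5375 -0.1902  0.0709] yaw 176.57 t 60.5 q [ 0.86  0.67 -0.91  1.81  0.63  0.98  1.19] F [-0.6 -0.5  3.1]
shift cm [0.06 0.13 1.68] twist -0.0
```

Emit:
drive_tool(
  increments="0.03 0.1 0 0;0 0 0.2 0;0 0 0.2 0;0 0 0.2 0;0 0 0 0",
)

```text
clock: 60.88
eef_pos: [0.5363, -0.1891, 0.0636]
tool_rot: [3.141, -0.001, 3.082]
ft_force: [0.7, 0.3, -1.1]
opening: 0.147
grip_force: 40.0
```

```bash
python3 -c "
from h import *
to(.537,-.1889,.054,176.57)"
```

```text
pos [ 0.5363 -0.1891  0.0636] yaw 176.57 t 60.9 q [ 0.85  0.68 -0.91  1.81  0.64  0.97  1.18] F [ 0.7  0.3 -1.1]
shift cm [-0.07  0.02  0.96] twist 0.0
```

It's sliding in (foot at about 0.0385, 12 mm deep, no force). Pushing on to depth.

Emit:
drive_tool(
  increments="0 0 0.3 0;0 0 0.2 0;0 0 0.2 0;0 0 0.1 0;0 0 0 0",
)

```text
clock: 61.3
eef_pos: [0.5366, -0.1892, 0.056]
tool_rot: [3.142, -0.0, 3.082]
ft_force: [0.3, -0.2, -2.2]
opening: 0.151
grip_force: 40.0
```

```bash
python3 -c "
from h import *
to(.537,-.1889,.054,176.57)"
```

```text
pos [ 0.5366 -0.1892  0.056 ] yaw 176.57 t 61.3 q [ 0.85  0.69 -0.9   1.82  0.65  0.96  1.18] F [ 0.3 -0.2 -2.2]
shift cm [-0.04  0.03  0.2 ] twist 0.0
```

Emit:
drive_tool(
  increments="0 0 0 6;0 0 0 6;0 0 0 6;0 0 0 6;0 0 0 6",
)

```text
clock: 61.72
eef_pos: [0.5363, -0.1893, 0.056]
tool_rot: [-3.141, -0.001, 2.553]
ft_force: [-0.6, 0.7, -3.8]
opening: 0.152
grip_force: 40.0
```

Emit:
drive_tool(
  increments="0 0 0 6;0 0 0 6;0 0 0 6;0 0 0 6;0 0 0 6",
)

```text
clock: 62.13
eef_pos: [0.5364, -0.1892, 0.056]
tool_rot: [-3.141, -0.0, 2.029]
ft_force: [-0.4, -0.7, -4.4]
opening: 0.152
grip_force: 40.0
```

```bash
python3 -c "
from h import *
to(.537,-.1889,.054,109); print(env.observe()['torque'])"
```

```text
pos [ 0.5364 -0.1892  0.056 ] yaw 116.28 t 62.1 q [ 0.69  0.6  -0.64  1.83  0.46  0.86  0.29] F [-0.4 -0.7 -4.4]
shift cm [0.   0.06 0.2 ] twist 7.28
[-0.04825877 -0.15059422  0.0839001 ]
```

Emit:
drive_tool(
  increments="0 0 0 3;0 0 0 2;0 0 0 1;0 0 0 0;0 0 0 0",
)

```text
clock: 62.55
eef_pos: [0.5365, -0.1892, 0.0561]
tool_rot: [-3.141, -0.0, 1.931]
ft_force: [-0.7, -0.8, -3.9]
opening: 0.148
grip_force: 40.0
```

```bash
python3 -c "
from h import *
to(.537,-.1889,.054,109); print(env.observe()['torque'])"
```

```text
pos [ 0.5365 -0.1892  0.0561] yaw 110.63 t 62.5 q [ 0.68  0.59 -0.62  1.83  0.44  0.86  0.21] F [-0.7 -0.8 -3.9]
shift cm [0.01 0.05 0.21] twist 1.63
[-0.07141459 -0.12852953  0.01279227]
```

Emit:
drive_tool(
  increments="0 0 0 1;0 0 0 1;0 0 0 1;0 0 0 0;0 0 0 0",
)

```text
clock: 62.97
eef_pos: [0.5366, -0.1892, 0.0562]
tool_rot: [-3.141, -0.0, 1.877]
ft_force: [-1.3, -0.2, -4.8]
opening: 0.15
grip_force: 40.0
```

```bash
python3 -c "
from h import *
to(.537,-.1889,.054,109); print(env.observe()['torque'])"
```

```text
pos [ 0.5366 -0.1892  0.0562] yaw 107.57 t 63.0 q [ 0.67  0.59 -0.6   1.83  0.43  0.85  0.16] F [-1.3 -0.2 -4.8]
shift cm [0.02 0.05 0.22] twist -1.43
[-0.0801001   0.07649281  0.05505034]
```

Emit:
drive_tool(
  increments="0 0 0 1.5;0 0 0 1.5;0 0 0 0;0 0 0 0;0 0 0 0",
)

```text
clock: 63.38
eef_pos: [0.5366, -0.1891, 0.0562]
tool_rot: [-3.141, -0.0, 1.826]
ft_force: [-1.6, -0.4, -6.0]
opening: 0.151
grip_force: 40.0
```

```bash
python3 -c "
from h import *
to(.537,-.1889,.054,109); print(env.observe()['torque'])"
```

```text
pos [ 0.5366 -0.1891  0.0562] yaw 104.6 t 63.4 q [ 0.66  0.59 -0.59  1.84  0.42  0.85  0.12] F [-1.6 -0.4 -6. ]
shift cm [0.01 0.04 0.22] twist -4.4
[-0.01537498  0.21695914  0.31653904]
```

The wrist moment rose to 0.32 N·m, so the lock is at its stop. Releasing the key and going to the cover knob.

Emit:
drive_tool(
  increments="0 0 0 -2;0 0 0 0;0 0 0 0;0 0 0 0;0 0 0 0",
  squeeze=15,
)

```text
clock: 63.8
eef_pos: [0.5366, -0.1892, 0.0563]
tool_rot: [-3.141, -0.0, 1.859]
ft_force: [-2.5, 0.3, -5.7]
opening: 0.152
grip_force: 15.0
```

Emit:
drive_tool(
  increments="0 0 0 0;0 0 0 0;0 0 0 0;0 0 0 0;0 0 0 0",
  fingers=0.2,
)

```text
clock: 64.22
eef_pos: [0.5374, -0.1892, 0.0567]
tool_rot: [3.141, 0.001, 1.86]
ft_force: [-0.5, -0.6, -0.3]
opening: 0.462
grip_force: 0.0
```

Emit:
drive_tool(
  increments="0 0 0 0;0 0 0 0;0 0 -2 0;0 0 -3 0;0 0 -2.5 0",
)

```text
clock: 64.63
eef_pos: [0.5366, -0.1889, 0.1323]
tool_rot: [-3.141, -0.001, 1.86]
ft_force: [1.1, -0.3, -0.2]
opening: 0.602
grip_force: 0.0
```

Emit:
drive_tool(
  increments="0 0 -1 6;0 0 0 6.4;0 0 0 0;0 0 0 0;0 0 0 0",
)

```text
clock: 65.05
eef_pos: [0.5364, -0.1891, 0.1408]
tool_rot: [-3.141, -0.0, 1.647]
ft_force: [0.5, -0.3, -1.0]
opening: 0.602
grip_force: 0.0
```

```bash
python3 k.py
python3 - <<'E'
from h import *
to(.5415,-.289,.062,94.07)
P=np.load('wP.npy');C=np.load('wC.npy'); hsv=cv2.cvtColor(C,cv2.COLOR_BGR2HSV)
q=P[(abs(P[...,0]-.545)<.04)&(P[...,1]<-.24)&(P[...,1]>-.4)&(P[...,2]>.095)&(P[...,2]<.112)]
if len(q)>20: r=cv2.minAreaRect((q[:,:2]*1000).astype(np.float32)); print('knob',r,q[:,2].max())
# green/red/black line on brass
m=cv2.inRange(hsv,(12,110,60),(28,255,255))>0; m&=(abs(P[...,0]-.537)<.03)&(abs(P[...,1]+.189)<.03)&(abs(P[...,2]-.051)<.004)
if m.sum()>30: print('brass',m.sum(),cv2.minAreaRect((P[m][:,:2]*1000).astype(np.float32)))
E
```

```text
key 1432 zt 0.1067 [ 536.6 -188.8] [14.2 49.5] 19.8
holder 2603 zt 0.036 [494.7 -47.5] [42.9 50.4] 71.2
pos [ 0.5364 -0.1891  0.1407] yaw 94.35 t 65.1 q [ 0.67  0.48 -0.6   1.75  0.31  1.01  0.03] F [-0.2 -0.6  0.2]
shift cm [-10.    -0.24   7.87] twist 0.28
knob ((543.6655883789062, -282.987548828125), (17.210126876831055, 7.339273929595947), 3.9370105266571045) 0.10515828570982862
brass 517 ((536.7967529296875, -189.06878662109375), (32.17967987060547, 32.098358154296875), 25.240581512451172)
```

The brass square is now at -64.8°, a lock angle of 1.20 rad: fully on. Gripping the cover knob.

Emit:
drive_tool(
  increments="-2.5 0 0 0;-2.5 0 0 0;-2.5 0 0 0;-2.5 -0.15 1.5 0;0 0 2.5 0",
)

```text
clock: 65.52
eef_pos: [0.5432, -0.2964, 0.1022]
tool_rot: [3.139, 0.005, 1.639]
ft_force: [0.3, -1.2, -1.2]
opening: 0.601
grip_force: 0.0
```

Emit:
drive_tool(
  increments="0 0 2.4 0;0 0 1.4 0;0 0 0 0;0 0 0 0;0 0 0 0",
)

```text
clock: 65.93
eef_pos: [0.5432, -0.289, 0.0641]
tool_rot: [3.141, 0.0, 1.645]
ft_force: [0.7, -0.1, -0.4]
opening: 0.599
grip_force: 0.0
```

Emit:
drive_tool(
  increments="0 0 0 0;0 0 0 0;0 0 0 0;0 0 0 0;0 0 0 0",
  fingers=-1,
  squeeze=12,
)

```text
clock: 66.35
eef_pos: [0.5427, -0.2891, 0.0637]
tool_rot: [3.141, 0.0, 1.644]
ft_force: [1.0, -0.6, -0.3]
opening: 0.285
grip_force: 0.0
```

Emit:
drive_tool(
  increments="0 0 0 0;0 0 0 0;0 0 0 0;0 0 0 0;0 0 0 0",
)

```text
clock: 66.77
eef_pos: [0.5436, -0.289, 0.0637]
tool_rot: [3.14, 0.0, 1.644]
ft_force: [5.4, 0.5, -0.4]
opening: 0.195
grip_force: 12.0
```

```bash
python3 -c "
from h import *
to(.5491,-.3586,.062,94.07)"
```

```text
pos [ 0.5436 -0.289   0.0637] yaw 94.18 t 66.8 q [ 0.76  0.62 -0.53  1.72  0.39  0.91  0.14] F [ 5.4  0.5 -0.4]
shift cm [-6.98  0.05  0.17] twist 0.11
```

Emit:
drive_tool(
  increments="-1.2 0 0 0;-1.4 0 0 0;-1.4 0 0 0;-1.4 0 0 0;-1.2 0 0 0",
)

```text
clock: 67.18
eef_pos: [0.5482, -0.3556, 0.0636]
tool_rot: [3.14, -0.0, 1.644]
ft_force: [5.4, 1.6, 1.8]
opening: 0.199
grip_force: 12.0
```

Emit:
drive_tool(
  increments="-0.3 0 0 0;-0.2 0 0 0;0 0 0 0;0 0 0 0;0 0 0 0",
)

```text
clock: 67.6
eef_pos: [0.5485, -0.3585, 0.0636]
tool_rot: [3.141, -0.002, 1.645]
ft_force: [3.1, 5.0, 2.6]
opening: 0.194
grip_force: 12.0
```

```bash
python3 -c "
from h import *
to(.5491,-.3586,.062,94.07)"
```

```text
pos [ 0.5485 -0.3585  0.0636] yaw 94.23 t 67.6 q [ 0.83  0.68 -0.52  1.61  0.39  0.96  0.25] F [3.1 5.  2.6]
shift cm [-0.01  0.06  0.16] twist 0.16
```

Cover fully open, at its stop. Now the button.

Emit:
drive_tool(
  increments="0.1 0 0 0;0 0 0 0;0 0 0 0;0 0 0 0;0 0 0 0",
  fingers=0,
)

```text
clock: 68.02
eef_pos: [0.5471, -0.3594, 0.0631]
tool_rot: [-3.141, 0.0, 1.643]
ft_force: [-0.4, -0.2, -0.1]
opening: 0.484
grip_force: 0.0
```

Emit:
drive_tool(
  increments="0 0 -2.5 0;0 0 -2.5 0;2 0 0 0;3 0 0 0;2.4 0 0 0",
)

```text
clock: 68.43
eef_pos: [0.5421, -0.2841, 0.1138]
tool_rot: [3.141, 0.0, 1.642]
ft_force: [1.0, 0.6, -0.2]
opening: 0.499
grip_force: 0.0
```

Emit:
drive_tool(
  increments="0 0 0 0;0 0 0 0;0 0 0 0;0 0 0 0;0 0 0 0",
  fingers=-1,
)

```text
clock: 68.85
eef_pos: [0.542, -0.2864, 0.1131]
tool_rot: [-3.141, 0.0, 1.642]
ft_force: [-0.6, -0.1, -0.5]
opening: 0.187
grip_force: 0.0
```

Emit:
drive_tool(
  increments="0 0 0 0;0 0 0 0;0 0 0 0;0 0 0 0;0 0 0 0",
)

```text
clock: 69.27
eef_pos: [0.5423, -0.2851, 0.1133]
tool_rot: [3.142, 0.0, 1.643]
ft_force: [0.1, -0.3, 0.3]
opening: 0.004
grip_force: 0.0
```

Run:
```python
from h import *
to(.5438,-.2838,.050,94.07)
o=env.observe(); c,P=cam('wrist'); hsv=cv2.cvtColor(c['color'],cv2.COLOR_BGR2HSV)
m=(cv2.inRange(hsv,(45,90,30),(85,255,255))>0)&(P[...,2]>.06)&(abs(P[...,0]-.544)<.05)
q=P[m]; print(len(q), q.mean(0) if len(q) else '', q.min(0) if len(q) else '', q.max(0) if len(q) else '')
M=R.from_euler('xyz',o['tool_rot']).as_matrix(); Q=(P-np.array(o['eef_pos']))@M*1000
g=(abs(Q[...,1])<30)&(abs(Q[...,0])<14)&(Q[...,2]<10); print('tips',np.percentile(Q[g][:,2],[50,99,100]).round(1))
```

```text
pos [ 0.5423 -0.2851  0.1133] yaw 94.16 t 69.3 q [ 0.77  0.57 -0.56  1.68  0.35  1.    0.17] F [ 0.1 -0.3  0.3]
shift cm [0.12 0.16 6.33] twist 0.09
1211 [ 0.54343481 -0.28248518  0.06851179] [ 0.52996814 -0.29746299  0.06011788] [ 0.55725942 -0.26992857  0.07117732]
tips [-40.2 -23.2 -22. ]
```

Emit:
drive_tool(
  increments="0.1 0.1 2 0;0 0 2 0;0 0 1.5 0;0 0 0.5 0;0 0 0.3 0",
)

```text
clock: 69.73
eef_pos: [0.5427, -0.2838, 0.0495]
tool_rot: [-3.14, -0.001, 1.644]
ft_force: [0.2, -0.4, 0.4]
opening: 0.003
grip_force: 0.0
```

Emit:
drive_tool(
  increments="0 0 0.3 0;0 0 0.2 0;0 0 0.2 0;0 0 0 0;0 0 0 0",
)

```text
clock: 70.15
eef_pos: [0.5438, -0.2841, 0.044]
tool_rot: [3.14, 0.001, 1.643]
ft_force: [-0.2, 1.1, 1.5]
opening: 0.006
grip_force: 1.1
```

```bash
python3 -c "
from h import *
to(.5438,-.2838,.041,94.07)"
```

```text
pos [ 0.5438 -0.2841  0.044 ] yaw 94.17 t 70.2 q [ 0.75  0.65 -0.52  1.74  0.41  0.87  0.12] F [-0.2  1.1  1.5]
shift cm [0.03 0.   0.3 ] twist 0.1
```

Just touching. Pressing further until the force shows the button's bottom stop.

Emit:
drive_tool(
  increments="0 0 0.2 0;0 0 0.2 0;0 0 0.1 0;0 0 0 0;0 0 0 0",
)

```text
clock: 70.57
eef_pos: [0.5439, -0.2842, 0.0407]
tool_rot: [3.14, 0.002, 1.644]
ft_force: [-7.5, 1.7, 24.0]
opening: 0.01
grip_force: 12.2
```

Emit:
drive_tool(
  increments="0 0 0.1 0;0 0 0.1 0;0 0 0 0;0 0 0 0;0 0 0 0",
)

```text
clock: 70.98
eef_pos: [0.5441, -0.2842, 0.0405]
tool_rot: [3.14, 0.003, 1.643]
ft_force: [-12.9, 4.4, 41.4]
opening: 0.008
grip_force: 21.1
```

```bash
python3 -c "
from h import *
to(.5438,-.2838,.041,94.07)"
```

```text
pos [ 0.5441 -0.2842  0.0405] yaw 94.17 t 71.0 q [ 0.74  0.65 -0.52  1.74  0.41  0.86  0.11] F [-12.9   4.4  41.4]
shift cm [ 0.04 -0.02 -0.05] twist 0.1
```

Button bottomed. Up, regrip the knob, slide shut.

Emit:
drive_tool(
  increments="0 0 -1.5 0;0 0 -3 0;0 0 -3 0;0 0 0 0;0 0 0 0",
)

```text
clock: 71.4
eef_pos: [0.5443, -0.2845, 0.113]
tool_rot: [3.139, 0.002, 1.643]
ft_force: [0.4, 0.0, -0.3]
opening: 0.003
grip_force: 0.0
```

Emit:
drive_tool(
  increments="-2 0 0 0;-3 0 0 0;-2.4 0 0 0;0 0 0 0;0 0 0 0",
  fingers=0,
)

```text
clock: 71.82
eef_pos: [0.5471, -0.3594, 0.1094]
tool_rot: [-3.139, -0.001, 1.64]
ft_force: [-0.4, 1.7, -0.3]
opening: 0.32
grip_force: 0.0
```

Emit:
drive_tool(
  increments="0 0 0 0;0 0 0 0;0 0 0 0;0 0 0 0;0 0 0 0",
)

```text
clock: 72.23
eef_pos: [0.5488, -0.3572, 0.1115]
tool_rot: [3.142, 0.0, 1.644]
ft_force: [0.1, -0.6, -0.3]
opening: 0.494
grip_force: 0.0
```

```bash
python3 -c "
from h import *
to(.5485,-.3585,.0637,94.07)"
```

```text
pos [ 0.5488 -0.3572  0.1115] yaw 94.22 t 72.2 q [ 0.84  0.63 -0.54  1.57  0.36  1.05  0.27] F [ 0.1 -0.6 -0.3]
shift cm [-0.13 -0.04  4.78] twist 0.15
```

Emit:
drive_tool(
  increments="-0.1 0 2 0;0 0 2 0;0 0 0.8 0;0 0 0 0;0 0 0 0",
)

```text
clock: 72.65
eef_pos: [0.5487, -0.3585, 0.0635]
tool_rot: [-3.141, -0.0, 1.644]
ft_force: [0.5, 0.0, 1.0]
opening: 0.499
grip_force: 0.0
```

Emit:
drive_tool(
  increments="0 0 0 0;0 0 0 0;0 0 0 0;0 0 0 0;0 0 0 0",
  fingers=-1,
  squeeze=12,
)

```text
clock: 73.07
eef_pos: [0.5486, -0.359, 0.0638]
tool_rot: [-3.142, 0.0, 1.643]
ft_force: [-5.5, 0.8, 8.4]
opening: 0.195
grip_force: 12.0
```

Emit:
drive_tool(
  increments="1.2 0 0 0;1.5 0 0 0;1.5 0 0 0;1.5 0 0 0;1.2 0 0 0",
)

```text
clock: 73.48
eef_pos: [0.5435, -0.2873, 0.0638]
tool_rot: [3.142, -0.0, 1.645]
ft_force: [-1.3, -1.9, 5.2]
opening: 0.199
grip_force: 12.0
```

Emit:
drive_tool(
  increments="0.4 0 0 0;0.2 0 0 0;0.1 0 0 0;0 0 0 0;0 0 0 0",
)

```text
clock: 73.9
eef_pos: [0.5433, -0.2838, 0.0638]
tool_rot: [3.141, 0.002, 1.643]
ft_force: [-0.8, -5.8, 3.9]
opening: 0.196
grip_force: 12.0
```

```bash
python3 -c "
from h import *
to(.5438,-.2838,.0637,94.07)"
```

```text
pos [ 0.5433 -0.2838  0.0638] yaw 94.15 t 73.9 q [ 0.75  0.62 -0.53  1.72  0.39  0.9   0.13] F [-0.8 -5.8  3.9]
shift cm [-0.    0.05  0.01] twist 0.08
```

Cover shut, at its stop. Back to the key.

Emit:
drive_tool(
  increments="-0.1 0 0 0;0 0 0 0;0 0 0 0;0 0 0 0;0 0 0 0",
  fingers=0.1,
)

```text
clock: 74.32
eef_pos: [0.5431, -0.2833, 0.0631]
tool_rot: [-3.141, -0.001, 1.644]
ft_force: [-0.4, -0.2, -0.9]
opening: 0.508
grip_force: 0.0
```

Emit:
drive_tool(
  increments="0 0 -2 0;0 0 -3 0;0 0 -2.5 0;3 0 0 0;3 0 0 0",
)

```text
clock: 74.73
eef_pos: [0.5397, -0.2253, 0.1398]
tool_rot: [3.139, 0.002, 1.64]
ft_force: [0.7, 1.7, -1.2]
opening: 0.549
grip_force: 0.0
```

Emit:
drive_tool(
  increments="3.6 0 0 0;0 0 0 -7;0 0 0 -7;0 0 0 0;0 0 0 0",
)

```text
clock: 75.15
eef_pos: [0.5361, -0.1883, 0.1382]
tool_rot: [-3.142, -0.0, 1.884]
ft_force: [0.5, -0.3, -0.4]
opening: 0.553
grip_force: 0.0
```

Emit:
drive_tool(
  increments="0 0 0 0;0 0 0 0;0 0 0 0;0 0 0 0;0 0 0 0",
)

```text
clock: 75.57
eef_pos: [0.5362, -0.1884, 0.1383]
tool_rot: [-3.142, 0.0, 1.887]
ft_force: [0.5, 0.3, -0.5]
opening: 0.55
grip_force: 0.0
```

```bash
python3 k.py
python3 - <<'E'
from h import *
to(.5366,-.1888,.0563,109)
P=np.load('wP.npy')
q=P[(abs(P[...,0]-.545)<.04)&(P[...,1]<-.24)&(P[...,1]>-.4)&(P[...,2]>.095)&(P[...,2]<.112)]
if len(q)>20: print('knob',cv2.minAreaRect((q[:,:2]*1000).astype(np.float32)))
E
```

```text
key 1417 zt 0.1068 [ 536.6 -188.9] [13.7 50.1] 19.6
holder 2484 zt 0.036 [495.5 -45.1] [47.9 50.2] 71.2
pos [ 0.5363 -0.1883  0.1383] yaw 108.13 t 75.6 q [ 0.71  0.49 -0.66  1.76  0.35  1.01  0.24] F [-0.5 -0.4  0.4]
shift cm [-0.06  0.02  8.2 ] twist -0.87
knob ((543.4949951171875, -281.86566162109375), (18.04043960571289, 15.54897689819336), 4.484255313873291)
```

Emit:
drive_tool(
  increments="-0.06 0 3 -1.4;0 0 3 0;0 0 1.5 0;0 0 0.7 0;0 0 0 0",
)

```text
clock: 76.03
eef_pos: [0.5355, -0.1886, 0.0549]
tool_rot: [-3.14, -0.002, 1.912]
ft_force: [0.4, -0.3, 0.9]
opening: 0.547
grip_force: 0.0
```

Emit:
drive_tool(
  increments="0 0 0 0;0 0 0 0;0 0 0 0;0 0 0 0;0 0 0 0",
  fingers=-1,
  squeeze=10,
)

```text
clock: 76.45
eef_pos: [0.5369, -0.189, 0.0571]
tool_rot: [3.141, 0.001, 1.912]
ft_force: [-0.6, -0.7, 0.1]
opening: 0.232
grip_force: 0.0
```

Emit:
drive_tool(
  increments="0 0 0 0;0 0 0 0;0 0 0 0;0 0 0 0;0 0 0 0",
)

```text
clock: 76.87
eef_pos: [0.5367, -0.1889, 0.0566]
tool_rot: [3.141, 0.0, 1.912]
ft_force: [-0.8, -0.5, 5.9]
opening: 0.151
grip_force: 10.0
```

Emit:
drive_tool(
  increments="0 0 0 0;0 0 0 0;0 0 -0.5 0;0 0 -1 0;0 0 -1.5 0",
  squeeze=35,
)

```text
clock: 77.28
eef_pos: [0.5355, -0.1886, 0.086]
tool_rot: [-3.14, -0.002, 1.912]
ft_force: [-0.2, 0.1, -0.8]
opening: 0.147
grip_force: 35.0
```

Emit:
drive_tool(
  increments="0 0 -2 0;0 0 -2 0;0 0 0 0;0 0 0 0;0 0 0 0",
)

```text
clock: 77.7
eef_pos: [0.5359, -0.1889, 0.1261]
tool_rot: [-3.141, -0.0, 1.912]
ft_force: [0.0, -0.1, -1.2]
opening: 0.152
grip_force: 35.0
```

```bash
cat > kg.py <<'E'
from h import *
o=env.observe(); c,P=cam('wrist'); M=R.from_euler('xyz',o['tool_rot']).as_matrix()
Q=(P-np.array(o['eef_pos']))@M*1000
hsv=cv2.cvtColor(c['color'],cv2.COLOR_BGR2HSV)
red=(cv2.inRange(hsv,(0,120,40),(8,255,255))|cv2.inRange(hsv,(172,120,40),(180,255,255)))>0
q=Q[red&(abs(Q[...,0])<40)&(abs(Q[...,1])<30)&(Q[...,2]<-30)&(Q[...,2]>-70)]
t=q[abs(q[:,2]-np.percentile(q[:,2],30))<3]
print('tool x',t[:,0].min().round(1),t[:,0].max().round(1),'y',t[:,1].min().round(1),t[:,1].max().round(1),'top z',np.median(t[:,2]).round(1),'slope x',np.degrees(np.polyfit(t[:,0],t[:,2],1)[0]).round(1),'rect',cv2.minAreaRect(t[:,:2].astype(np.float32)))
hm=(cv2.inRange(hsv,(100,100,30),(128,255,255))>0)&(abs(P[...,2]-.0355)<.003)&(abs(P[...,0]-.4957)<.05)&(abs(P[...,1]+.0437)<.05)
if hm.sum()>50: print('holder',hm.sum(),cv2.minAreaRect((P[hm][:,:2]*1000).astype(np.float32)))
b=(cv2.inRange(hsv,(12,110,60),(28,255,255))>0)&(abs(P[...,0]-.537)<.03)&(abs(P[...,1]+.189)<.03)&(abs(P[...,2]-.051)<.004)
if b.sum()>50: print('brass',b.sum(),cv2.minAreaRect((P[b][:,:2]*1000).astype(np.float32)))
E
python3 kg.py; python3 -c "
from h import *
to(.4956,-.0434,.125,73)"
```

```text
tool x -25.1 25.2 y -6.7 7.3 top z -49.4 slope x 0.2 rect ((0.035762786865234375, 0.3186922073364258), (13.989136695861816, 50.33512878417969), 89.73663330078125)
holder 2363 ((495.063232421875, -46.647850036621094), (44.72770690917969, 50.00068664550781), 71.27271270751953)
brass 1017 ((536.8989868164062, -189.00149536132812), (31.95477294921875, 32.51544952392578), 25.09883689880371)
pos [ 0.5357 -0.1888  0.1257] yaw 109.56 t 77.8 q [ 0.71  0.51 -0.66  1.77  0.36  0.99  0.25] F [-0.1 -0.1 -1. ]
shift cm [15.04  1.09  0.08] twist 36.56
```

Lock still on at 1.20 rad and the key is out, held straight. Moving it to the holder.

Emit:
drive_tool(
  increments="0 0 0 6.26;0 0 0 6.26;0 0 0 6.26;0 0 0 6.26;0 0 0 6.26",
)

```text
clock: 78.17
eef_pos: [0.5356, -0.1886, 0.1252]
tool_rot: [-3.139, -0.0, 1.361]
ft_force: [-0.1, -0.0, -0.3]
opening: 0.151
grip_force: 35.0
```

Emit:
drive_tool(
  increments="0 0 0 6.26;2.5 -1.66 0 0;2.5 -1.66 0 0;2.5 -1.66 0 0;2.5 -1.66 0 0",
)

```text
clock: 78.58
eef_pos: [0.5028, -0.072, 0.1254]
tool_rot: [-3.14, 0.0, 1.256]
ft_force: [1.1, 1.3, -0.0]
opening: 0.155
grip_force: 35.0
```

Emit:
drive_tool(
  increments="2.5 -1.66 0 0;0 0 0 0;0 0 0 0;0 0 0 0;0 0 0 0",
)

```text
clock: 79.0
eef_pos: [0.4961, -0.0456, 0.1259]
tool_rot: [-3.141, 0.001, 1.255]
ft_force: [1.0, 0.0, -1.6]
opening: 0.151
grip_force: 35.0
```

Emit:
drive_tool(
  increments="0 0 0 0;0 0 0 0;0 0 0 0;0 0 0 0;0 0 0 0",
)

```text
clock: 79.42
eef_pos: [0.4961, -0.0445, 0.1263]
tool_rot: [-3.142, 0.0, 1.256]
ft_force: [0.8, 0.6, -1.5]
opening: 0.153
grip_force: 35.0
```

```bash
python3 kg.py; python3 -c "
from h import *
to(.4956,-.0435,.0346,72)"
```

```text
tool x -25.1 25.2 y -7.0 7.0 top z -49.5 slope x 0.2 rect ((0.012884140014648438, 0.04274129867553711), (13.961481094360352, 50.296390533447266), 89.77252197265625)
holder 2707 ((495.61236572265625, -44.019187927246094), (50.64146041870117, 49.47907638549805), 71.56400299072266)
pos [ 0.4962 -0.0444  0.1263] yaw 71.99 t 79.5 q [ 0.41  0.38 -0.55  1.94  0.25  0.89 -0.58] F [-0.5  0.7 -1.3]
shift cm [ 0.07 -0.08  9.17] twist -0.01
```

Emit:
drive_tool(
  increments="0.07 -0.07 2 0;0 0 2 0;0 0 1.3 0;0 0 0.5 0;0 0 0 0",
)

```text
clock: 79.88
eef_pos: [0.4949, -0.0434, 0.0674]
tool_rot: [-3.14, 0.001, 1.257]
ft_force: [0.7, 0.3, -0.2]
opening: 0.148
grip_force: 35.0
```

Emit:
drive_tool(
  increments="0 0 0.4 0;0 0 0.4 0;0 0 0.4 0;0 0 0.3 0;0 0 0 0",
)

```text
clock: 80.3
eef_pos: [0.4955, -0.0435, 0.053]
tool_rot: [-3.141, 0.0, 1.257]
ft_force: [-0.8, -0.2, -1.1]
opening: 0.15
grip_force: 35.0
```

```bash
python3 -c "
from h import *
to(.4956,-.0435,.0346,72)"
```

```text
pos [ 0.4955 -0.0435  0.053 ] yaw 72.0 t 80.3 q [ 0.36  0.48 -0.5   2.02  0.34  0.73 -0.66] F [-0.8 -0.2 -1.1]
shift cm [0.   0.01 1.84] twist 0.0
```

Emit:
drive_tool(
  increments="0 0 0.5 0;0 0 0.5 0;0 0 0.4 0;0 0 0.2 0;0 0 0 0",
)

```text
clock: 80.72
eef_pos: [0.4952, -0.0434, 0.0367]
tool_rot: [-3.141, 0.0, 1.257]
ft_force: [0.7, -0.4, -0.4]
opening: 0.148
grip_force: 35.0
```

Emit:
drive_tool(
  increments="0 0 0.1 0;0 0 0.1 0;0 0 0 0;0 0 0 0;0 0 0 0",
)

```text
clock: 81.13
eef_pos: [0.4957, -0.0434, 0.0354]
tool_rot: [3.141, -0.0, 1.257]
ft_force: [0.5, -0.1, -0.1]
opening: 0.148
grip_force: 35.0
```

```bash
python3 -c "
from h import *
to(.4956,-.0435,.0346,72)"
```

```text
pos [ 0.4957 -0.0434  0.0354] yaw 72.01 t 81.1 q [ 0.35  0.5  -0.49  2.03  0.36  0.69 -0.68] F [ 0.5 -0.1 -0.1]
shift cm [-0.01 -0.01  0.08] twist 0.01
```

Almost on the bottom. Releasing so it drops the last fraction of a millimetre, then rising and checking everything.

Emit:
drive_tool(
  increments="0 0 0 0;0 0 0 0;0 0 0 0;0 0 0 0;0 0 0 0",
  fingers=0.1,
  squeeze=10,
)

```text
clock: 81.55
eef_pos: [0.4957, -0.0434, 0.0354]
tool_rot: [3.141, 0.0, 1.257]
ft_force: [-0.3, -0.2, 0.9]
opening: 0.464
grip_force: 0.0
```

Emit:
drive_tool(
  increments="0 0 0 0;0 0 -1.5 0;0 0 -3 0;0 0 -4 0;0 0 -4 0",
)

```text
clock: 81.97
eef_pos: [0.4947, -0.0431, 0.1613]
tool_rot: [-3.139, -0.0, 1.257]
ft_force: [1.2, -0.8, 0.5]
opening: 0.55
grip_force: 0.0
```

Emit:
drive_tool(
  increments="0 0 -4 0;0 0 0 0;0 0 0 0;0 0 0 0;0 0 0 0",
)

```text
clock: 82.38
eef_pos: [0.4947, -0.0436, 0.1991]
tool_rot: [-3.139, 0.001, 1.257]
ft_force: [-0.1, -0.2, 0.4]
opening: 0.55
grip_force: 0.0
```

```bash
python3 k.py
python3 - <<'E'
from h import *
to(.4956,-.0435,.0346,72)
c,P=cam('top'); np.save('topP.npy',P);np.save('topC.npy',c['color'])
c,P=cam('scene'); np.save('sceneP.npy',P);np.save('sceneC.npy',c['color'])
cv2.imwrite('pics/final.png',cv2.resize(c['color'][120:330,140:420],None,fx=2.6,fy=2.6))
E
python3 m.py | egrep 'top|scene|yel|blue'; python3 m2.py | egrep 'knob|key'
```

```text
key 740 zt 0.0849 [495.6 -43. ] [48.7 12.5] 72.4
holder 1751 zt 0.0361 [553.7   4.1] [217.   68.4] 39.9
blue tub 2349 zt 0.108 [636.5  62. ] [26.1 56.6] 84.8
pos [ 0.4947 -0.0435  0.199 ] yaw 72.01 t 82.4 q [ 0.45  0.29 -0.58  1.85  0.18  1.06 -0.52] F [-0.1 -0.4  0.3]
shift cm [ 0.04  0.13 16.44] twist 0.01
top table z [array([ 0.849, -0.46 , -0.003]), array([ 0.359, -0.042,  0.002]), array([ 0.187,  0.167, -0.003])]
yel [238. 180.] 503 zt 0.108 rect [651.7 195.1] [55.8 55.9] 85.5
yel [ 77. 249.] 495 zt 0.024 rect [459.6 682.7] [ 39.2 118.7] 8.3
yel [191. 262.] 662 zt 0.058 rect [416.  338.2] [95.6 54.7] 79.1
yel [158. 311.] 756 zt 0.057 rect [274.9 430. ] [56.4 95.5] 33.9
blue [278. 185.] 467 zt 0.108 rect [635.4  76.3] [55.2 56. ] 85.1
scene table z [array([ 0.831,  0.069, -0.001]), array([ 0.393,  0.181, -0.001]), array([0.701, 0.289, 0.002])]
yel [240. 183.] 28 zt 0.053 rect [ 534.5 -191.1] [27.4 23.8] 31.5
yel [489. 262.] 1694 zt 0.057 rect [277.9 431.9] [61.9 94.8] 33.5
yel [297. 273.] 1539 zt 0.108 rect [654.8 196.7] [58.4 58. ] 85.8
yel [418. 270.] 1602 zt 0.057 rect [418.7 339.8] [96.2 58.6] 79.1
yel [545. 380.] 601 zt 0.024 rect [467.  650.4] [42.  53.7] 7.6
blue [281. 210.] 152 zt 0.036 rect [508.6 -45.3] [51.7 25.6] 74.1
blue [290. 206.] 28 zt 0.037 rect [482.5 -30.8] [33.1  9.9] 66.6
blue [269. 229.] 398 zt 0.109 rect [639.4  79.8] [56.5 54.5] 84.7
knob 131 [ 621.9 -257.4] [188.5  43.9] 24.9 z 0.1054
knob 94 [ 625.4 -255.4] [185.   44.5] 25.5 z 0.1048
key 100 [496.7 -41.8] [51.8 13.9] 71.8 z 0.0839
```

View pics/final.png

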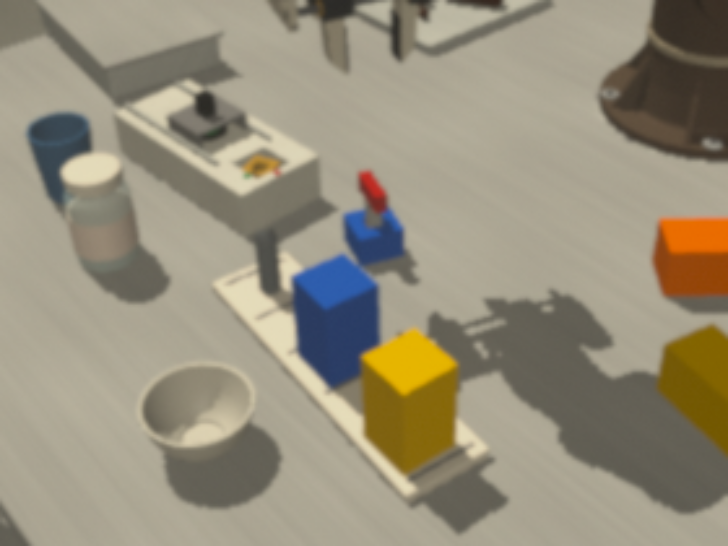

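The final view shows both tubs down on their pegs. tub_a was nudged about 8 mm, still well inside the 24 mm limit. The cover is shut, the lock is on, the key stands in its holder, and the jar, bowl and cup look undisturbed. Handing in.

```bash
python3 -c "
from plant import env
print(env.sign_off())"
```

```text
the job is handed in; nothing more can be done
None
```

I handed the job in at 82 s, and my last camera check matched every end condition I could see; the judge's verdict wasn't shown: both tubs (yellow and blue; no red was there) are fully down on their pegs, the lock is on, the button was pressed, the cover is shut, and the key is back in its holder.

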